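Pack corroded iron finds into a dry-storage case and snap its lid home

TASK

Pack the corroded iron finds on the bench for dry storage: drop every spike and every square rove that is there, one by one, down into a foam pocket of its own shape in the storage case, and the desiccant cassette into its pocket too. Then lay the lid on the case and press it down firmly over each of its catches until it has snapped fully home all round, with no edge standing proud. Leave the bottle, the swab jar, the brush and the cutters where they are.

Things in the scene. Friction and masses are not known exactly. Their poses are not given: they have to be found in the camera images.
- case: Open white storage case, fixed: 211 (its x) x 182 mm (its y) outside, walls 4 mm, rim 60 mm above the table; dark foam inside, top 53 mm up, with five pockets 20 mm deep. Origin: centre of its underside. Two spring catches outside each long side (x -65 and +65 mm), up to 57 mm high and 114 mm from the middle in y; their noses overhang the lid's flange by 3 mm.
- lid: Loose grey push-on lid, 0.3 kg, 231 (its x) x 202 mm over its flange: skirt 18 mm deep, plate 4 mm thick on top, bar handle in the middle. Origin: centre of the skirt's lower edge, z up, plate top at z = 22 mm. Fits over the case's rim with 2 mm play, either way round, x along x. Fully home its plate lies on the rim: origin 42 mm above the table.
- lid_handle (a point): Centre of the lid's black handle bar (100 mm along the lid's x, 18 mm wide, 14 mm high, 20 mm gap beneath), 49 mm above the lid's origin. Laid on the case, the lid rests on the four catch noses about 10 mm too high, its skirt already 7 mm down over the rim; it must then be pressed home.
- lid_pad0 (a point): Darker round thumb pad on the lid's top, 28 mm across, over a catch, at x -65, y -70 mm of the lid; 64 mm above the table when fully home. About 10 to 20 N straight down here snaps the lid past the catch (often both of that long side); it then stays.
- lid_pad1 (a point): Darker round thumb pad on the lid's top, 28 mm across, over a catch, at x -65, y +70 mm of the lid; 64 mm above the table when fully home. About 10 to 20 N straight down here snaps the lid past the catch (often both of that long side); it then stays.
- lid_pad2 (a point): Darker round thumb pad on the lid's top, 28 mm across, over a catch, at x +65, y -70 mm of the lid; 64 mm above the table when fully home. About 10 to 20 N straight down here snaps the lid past the catch (often both of that long side); it then stays.
- lid_pad3 (a point): Darker round thumb pad on the lid's top, 28 mm across, over a catch, at x +65, y +70 mm of the lid; 64 mm above the table when fully home. About 10 to 20 N straight down here snaps the lid past the catch (often both of that long side); it then stays.
- spike1: Corroded brown iron ship's spike, may be absent: 100 mm long, square shank 26 mm wide with a 34 mm wide head (the last 18 mm at +x), all 24 mm high, about 0.3 kg. Origin at its centre (shank across y), x along it; lies flat, origin 12 mm above what it rests on.
- spike2: Corroded brown iron ship's spike, may be absent: 100 mm long, square shank 26 mm wide with a 34 mm wide head (the last 18 mm at +x), all 24 mm high, about 0.3 kg. Origin at its centre (shank across y), x along it; lies flat, origin 12 mm above what it rests on.
- rove1: Corroded brown square iron rove (thick washer), may be absent: 60 x 60 x 22 mm, about 0.35 kg. Origin at its centre, z through its thickness, 11 mm above what it rests on.
- rove2: Corroded brown square iron rove (thick washer), may be absent: 60 x 60 x 22 mm, about 0.35 kg. Origin at its centre, z through its thickness, 11 mm above what it rests on.
- cassette: Closed bare-aluminium desiccant cassette with dark vent slots: 80 x 50 x 25 mm, about 0.12 kg. Origin at its centre, x along its length, 12.5 mm above what it rests on.
- pocket_spike_a (a point): Centre of the floor of a long foam pocket for a spike: 108 mm (case x) by 40 mm (case y), 20 mm deep, floor 33 mm above the table. Either spike, either way round.
- pocket_rove_a (a point): Centre of the floor of a square foam pocket for a rove: 68 x 68 mm, 20 mm deep, floor 33 mm above the table. Either rove, either face up.
- pocket_spike_b (a point): Centre of the floor of a long foam pocket for a spike: 108 mm (case x) by 40 mm (case y), 20 mm deep, floor 33 mm above the table. Either spike, either way round.
- pocket_rove_b (a point): Centre of the floor of a square foam pocket for a rove: 68 x 68 mm, 20 mm deep, floor 33 mm above the table. Either rove, either face up.
- pocket_cassette (a point): Centre of the floor of the foam pocket for the cassette: 88 mm (case x) by 58 mm (case y), 20 mm deep, floor 33 mm above the table.
- bottle: White plastic bottle, 64 mm across, 150 mm tall; not part of the job. Origin: centre of its underside.
- swab_jar: Glass jar of cotton swabs, 58 mm across, about 88 mm tall; not part of the job. Origin: centre of its underside.
- brush: Flat brush lying on the table; not part of the job. Origin near its middle.
- cutters: Side cutters with orange handles, 150 mm long, lying on the table; not part of the job. Origin near their middle.
Things that resemble listed ones, but are neither listed nor needed, are in the scene too. Leave any blue or red look-alike of the cassette alone. Leave any turquoise or yellow look-alike of the rove1 alone.

How it is judged:
By the outcome, as a careful person would: the job done as asked, in the order asked, and still so for the second after the job is handed in, with the robot touching nothing.
Of spike1, spike2, rove1, rove2 only 2 to 4 are there at a start; the rules pass over those that are not, and their reading is None.
At some moment in a run one of spike1, spike2, rove1, rove2, cassette may be knocked a few centimetres aside while the robot is not near it.
Once in a run the grip may slacken for a moment while it holds something.
It also fails if it takes over 210 s, if anything falls off the work surface, if the arm or the gripper's body presses on something with over 40 N, if the wrist force passes 120 N, or if a joint passes its speed limit or range.

ROBOT

A 6-joint arm with a two-finger parallel gripper is mounted at the origin on the work surface. World frame = base frame: x ahead of the robot, y to its left, z up, the work surface at z = 0. Lengths are in m, angles in degrees, forces in N, time in s.
With the tool pointing down it reaches from about 0.4 to 0.825 m from the base axis. Payload 7 kg.
Tool frame: the origin (TCP) lies at the very end of the fingers, on their centre line; the grasp point (between the pads) lies 19 mm behind it; z points along the fingers, y is the direction in which the jaws open and shut (so a half turn about z gives the same grasp; the last joint's range is limited). The gripper opens to 88 mm and grips with 3 to 60 N. Pads are 19 mm wide; open, the fingers measure 130 mm over their backs; the gripper's body (78 mm by 193 mm) begins 47 mm behind the grasp point.
Start: joints at [-49.727, 20.546, 0.682, 0, -70.136, -16.507], TCP at [0.272, -0.618, 0.227] pointing down, gripper open.
Joint ranges: [-176.03, 176.03], [-82.01, 121.73], [-58.28, 71.71], [-173.87, 95.51], [-174.79, -0.11], [-173.66, 173.66]. Speed limits (degrees/s): [136.94, 136.94, 172.46, 180, 180, 180].

INTERFACE

Orientations are given as [roll, pitch, yaw] about the fixed x, y, z axes, in that order (R = Rz(yaw) Ry(pitch) Rx(roll)).
In Python, from plant import telemetry, optics, ctrl gives the robot as it stands.
- The arm moves only by the tool servo_tool, never from a script. Its argument "rows" is a list of rows, each a list of 3 entries, a list of its own where there are three numbers: the shift along the tool's x, y, z in m, then the turn, a rotation vector about the tool's x, y, z in units of 6 degrees (1.0 is 6 degrees), then the closure, from 0 (fully open) to 1 (shut). A call has 1 to 20 rows; each row shifts and turns the commanded pose from where the row before left it, along the tool's axes as they then stand; what a row does not reach is not made up. A row lasts 1/12 s, in which the tool goes at most 41.7 mm and 7.16 degrees, less where a joint would pass 70% of its speed; a pose out of reach is approached as far as the arm can. A call is refused whole if a number of a shift passes 0.0417 or a number of a turn 1, either way. A call with a gripper value outside its range is refused whole. The fingers move at their own pace and stop on an object; the grip force is fixed at half the most. Time passes only in rows, so rows that do not move let the fingers close. It gives the time, the measured TCP pose, the force and the opening at its end, in the units of the state.
- telemetry.get_obs(): the state, without advancing time (a new reading comes with each control period).
- optics.snapshot(name): name is "scene" or "top"; returns the picture (480x640x3 uint8, red, green, blue); there is no depth.
- optics.camera_info(name): a dict with "mtx" (3x3 intrinsics, pixels), "D" ([k1, k2, p1, p2, k3] as OpenCV has them; the pictures are not rectified), "rvec" (rotation vector, rad) and "tvec" (3), from world to camera coordinates, as OpenCV has them. Camera axes: x right, y down, z forward; pixel columns grow to the right and rows downward; lengths in m; the calibration is good to about 2 mm. A picture is of the moment at which its call begins. camera_info takes no time and is no camera call.
- ctrl.close_job(): hands the job in, once; it reports no verdict.
The state is a dict: "clock": time; "joint_pos": joint angles; "qvel": joint speeds; "tau": joint torques, N m; "tool_pos": TCP position; "orientation": TCP orientation; "force": force on the tool from outside, world axes, zero at the start; "moment": the same for the moment, N m; "opening": finger opening in m.
Only numpy, scipy, OpenCV 4.12 (cv2) and the standard library are available. Lean on these libraries where they do the work, as an engineer would, in place of code of your own. Each camera call takes 0.05 s, during which the arm holds its last target.

## Working session

There is one attempt and no reset: what is moved stays moved. The work goes in short steps, Python scripts to look and compute and a tool call to move; the robot and the scene stay as the last step left them, time stands still between calls to the robot, and variables do not carry over. Pictures are saved under pics/ and viewed, and the job is handed in when it is done.

Besides the shell and the picture viewer there is one more tool, called after "Emit:" by a JSON object that holds its "api" and its "payload". servo_tool: Moves the arm, as the interface text tells. Its arguments: {"type":"object","properties":{"rows":{"type":"array"}},"required":["rows"]}

```bash
ls; mkdir -p pics
python3 - <<'E'
from plant import telemetry, optics, ctrl
import cv2
print(telemetry.get_obs())
for n in ("scene","top"):
    im=optics.snapshot(n); cv2.imwrite(f"pics/{n}0.png",im[:,:,::-1]); print(n,optics.camera_info(n))
E
```

```text
pics
{'clock': 0.0, 'joint_pos': array([-4.97274443e+01,  2.05912735e+01,  6.34338330e-01, -1.87666369e-02,
       -7.01360348e+01, -1.65075851e+01]), 'qvel': array([ 0.07802732,  0.06866671,  0.0025076 , -0.02607606,  0.03054743,
        0.00556113]), 'tau': array([-2.67394062e-04, -5.82719278e+01,  2.93058783e+01,  6.99735135e+00,
        6.84848113e-03, -1.91575682e-04]), 'tool_pos': array([ 0.27179741, -0.61733281,  0.22563306]), 'orientation': array([ 1.79905849e+02, -9.50432901e-03, -1.56241413e+02]), 'force': array([-0.11430313, -0.43095363,  0.400465  ]), 'moment': array([-0.00471811,  0.03410854, -0.00503599]), 'opening': 0.08768519682187338}
scene {'mtx': array([[577.4148191 ,   0.        , 316.83788067],
       [  0.        , 577.4148191 , 239.51831907],
       [  0.        ,   0.        ,   1.        ]]), 'D': array([0.02518242, 0.        , 0.        , 0.        , 0.        ]), 'rvec': array([ 1.1083836 ,  2.43408309, -0.95841371]), 'tvec': array([ 0.32641236, -0.25521036,  1.68618421])}
top {'mtx': array([[434.40830119,   0.        , 307.12301547],
       [  0.        , 434.40830119, 241.10325305],
       [  0.        ,   0.        ,   1.        ]]), 'D': array([-0.04638293,  0.        ,  0.        ,  0.        ,  0.        ]), 'rvec': array([ 2.13483711, -2.18300031,  0.09886044]), 'tvec': array([0.02100758, 0.52510419, 0.88585821])}
```

View pics/scene0.png

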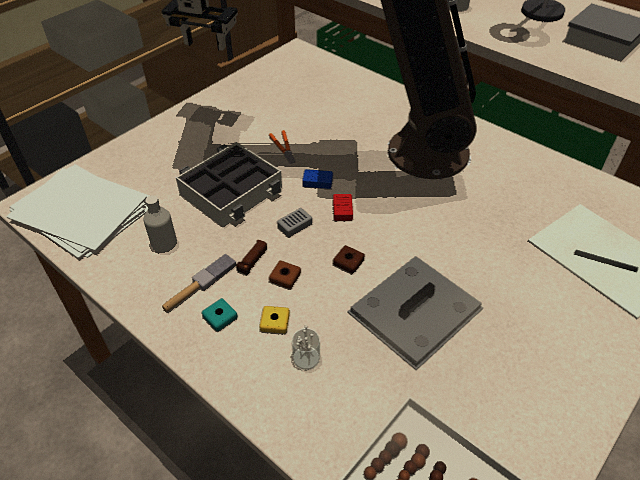

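View pics/top0.png

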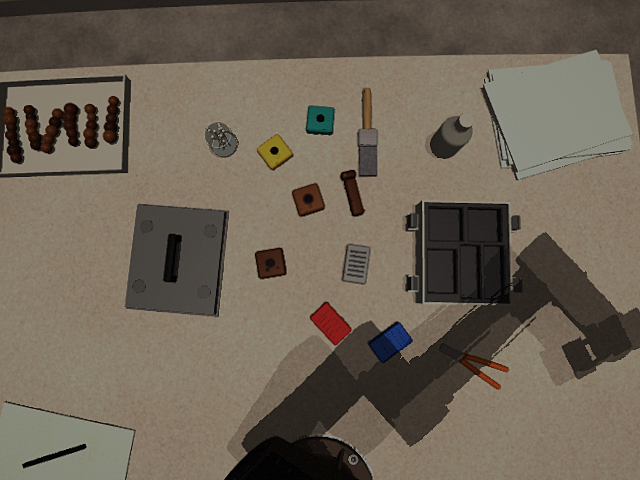

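The top view shows x up and y left. The brown finds are a spike (352,193) and roves (308,199) and (270,263). The cassette is aluminium at (356,264), the case is at (465,252) and the lid at (178,260). The look-alikes to avoid are red (330,323), blue (390,342), yellow (275,152) and turquoise (320,120).

```bash
cat > h.py <<'E'
import numpy as np, cv2
from plant import telemetry, optics, ctrl
from scipy.spatial.transform import Rotation as Ro
def cam(n):
    c=optics.camera_info(n); R=cv2.Rodrigues(np.array(c['rvec']))[0]; return c,R,-R.T@c['tvec']
def px2w(n,uv,z):
    c,R,C=cam(n); uv=np.array(uv,float).reshape(-1,1,2)
    p=cv2.undistortPoints(uv,c['mtx'],c['D']).reshape(-1,2)
    d=np.c_[p,np.ones(len(p))]@R
    return C+d*((z-C[2])/d[:,2])[:,None]
def w2px(n,P):
    c,R,C=cam(n); return cv2.projectPoints(np.array(P,float).reshape(-1,3),c['rvec'],c['tvec'],c['mtx'],c['D'])[0].reshape(-1,2)
def snap(n,name):
    im=optics.snapshot(n)[:,:,::-1].copy(); cv2.imwrite(f'pics/{name}.png',im); return im
def crop(im,x0,y0,x1,y1,s,name):
    cv2.imwrite(f'pics/{name}.png',cv2.resize(im[y0:y1,x0:x1],None,fx=s,fy=s,interpolation=cv2.INTER_CUBIC))
def st():
    o=telemetry.get_obs(); return o
E
python3 - <<'E'
from h import *
for n in('scene','top'): print(n,cam(n)[2])
im=cv2.imread('pics/top0.png')
crop(im,240,165,400,285,5,'c1'); crop(im,400,190,530,315,4.6,'c2'); crop(im,115,195,240,325,4.5,'c3')
E
```

```text
scene [1.217424   0.63468859 1.06298812]
top [ 0.42766004 -0.00378352  0.93702352]
```

View pics/c1.png

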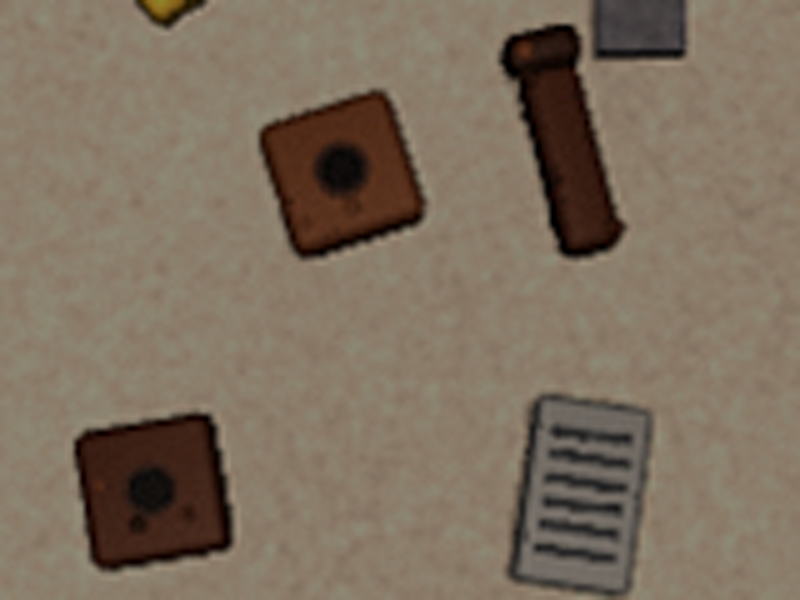

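View pics/c2.png

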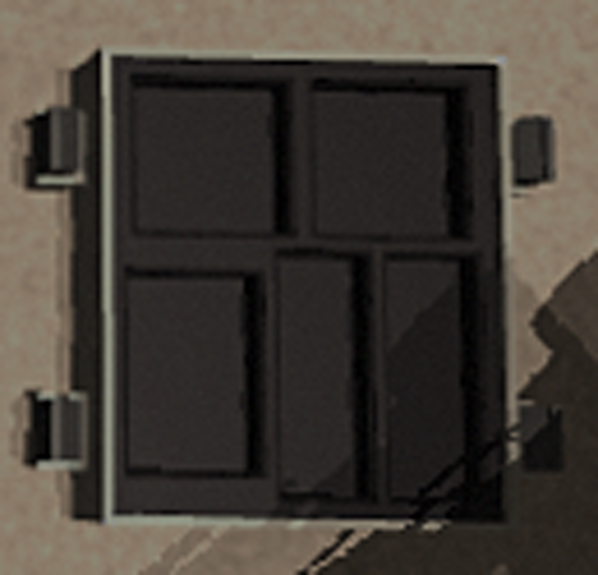

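View pics/c3.png

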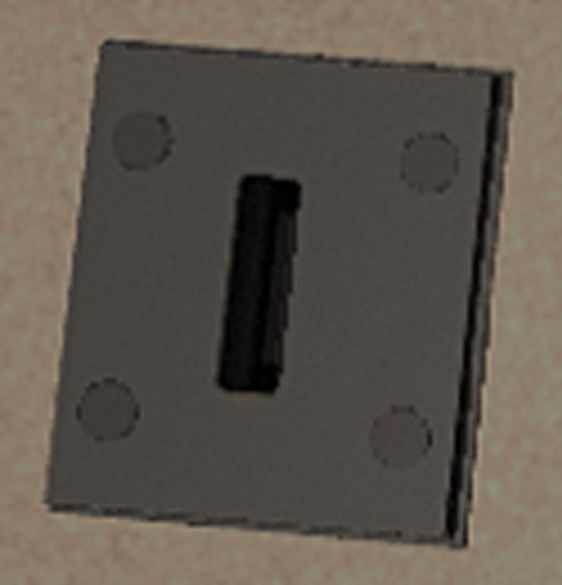

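```bash
cat > pose.py <<'E'
from h import *
def un(p,x0,y0,s): return (np.array(p,float)+.5)/s-.5+[x0,y0]
def rep(name,p,z,off):
    w=px2w('top',un(p,*off),z)[:,:2]
    c=w.mean(0); e=[np.linalg.norm(w[i]-w[(i+1)%len(w)])*1000 for i in range(len(w))]
    ang=[np.degrees(np.arctan2(*(w[(i+1)%len(w)]-w[i])[::-1])) for i in range(len(w))]
    print(name,'c',c.round(4),'edges',np.round(e,1),'ang',np.round(ang,1))
    return w
E
python3 - <<'E'
from pose import *
o1=(240,165,5);o2=(400,190,4.6);o3=(115,195,4.5)
rep('roveA',[(262,130),(383,92),(424,218),(302,257)],.022,o1)
rep('roveB',[(77,437),(210,415),(232,550),(98,568)],.022,o1)
rep('spike',[(540,33),(592,248)],.024,o1)
rep('cass',[(535,397),(652,410),(632,593),(510,577)],.025,o1)
rep('case',[(103,50),(503,62),(503,520),(103,520)],.06,o2)
rep('lidpads',[(143,140),(430,162),(402,436),(108,410)],.022,o3)
rep('handle',[(258,178),(238,388)],.056,o3)
rep('pkRa',[(130,80),(278,84),(278,238),(135,236)],.053,o2)
E
```

```text
roveA c [0.6159 0.0053] edges [54.6 57.7 54.7 57.9] ang [ -73.7 -163.7  106.6   16.1]
roveB c [0.4813 0.0878] edges [57.2 57.9 57.  56.2] ang [ -81.9 -171.7   96.4    8.6]
spike c [ 0.628  -0.0905] edges [96.1 96.1] ang [-168.6   11.4]
cass c [ 0.4764 -0.0923] edges [49.5 77.3 51.3 76.4] ang [-97.7 171.7  81.2  -9.6]
case c [ 0.4932 -0.312 ] edges [179.6 203.1 175.4 207.6] ang [-93.  176.   88.5  -2.8]
lidpads c [0.4961 0.2924] edges [139.5 129.8 141.2 129.2] ang [-95.8 174.2  84.   -6.5]
handle c [0.4954 0.2916] edges [96.2 96.2] ang [175.1  -4.9]
pkRa c [ 0.5511 -0.2735] edges [66.6 69.5 63.8 70.4] ang [-92.8 176.6  87.9  -1.2]
```

```bash
cat > ov.py <<'E'
from h import *
def box(c,yaw,lx,ly,z0,z1):
    R=Ro.from_euler('z',yaw,degrees=True).as_matrix()[:2,:2]
    q=np.array([[1,1],[-1,1],[-1,-1],[1,-1]])*[lx/2,ly/2]@R.T+c
    return np.r_[np.c_[q,[z0]*4],np.c_[q,[z1]*4]]
def draw(im,n,off,s,b,col=(0,255,0)):
    p=((w2px(n,b)+.5-off)*s-.5)*16
    p=p.round().astype(int)
    for i in range(4):
        for a,c in((i,(i+1)%4),(i+4,(i+1)%4+4),(i,i+4)): cv2.line(im,tuple(p[a]),tuple(p[c]),col,1,cv2.LINE_AA,4)
def view(src,n,r,s,boxes,name):
    im=cv2.resize(src[r[1]:r[3],r[0]:r[2]],None,fx=s,fy=s,interpolation=cv2.INTER_CUBIC)
    im=cv2.convertScaleAbs(im,alpha=1.6)
    for b in boxes: draw(im,n,np.array(r[:2]),s,b)
    cv2.imwrite(f'pics/{name}.png',im)
E
python3 - <<'E'
from ov import *
T=cv2.imread('pics/top0.png');S=cv2.imread('pics/scene0.png')
ob=[box((.616,.0053),16.2,.06,.06,0,.022),box((.4813,.0878),8,.06,.06,0,.022),box((.628,-.0905),11.4,.1,.026,0,.024),box((.4764,-.0923),-8.7,.08,.05,0,.025)]
view(T,'top',(240,165,400,285),5,ob,'o1'); view(S,'scene',(220,200,380,310),5,ob,'o2')
ca=[box((.4932,-.312),-2.6,.211,.182,0,.06)]
view(T,'top',(400,190,530,315),4.6,ca,'o3'); view(S,'scene',(170,130,330,235),5,ca,'o4')
li=[box((.4961,.2924),-6,.231,.202,0,.022)]
view(S,'scene',(340,250,500,370),5,li,'o5')
E
```

```text
(no output)
```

View pics/o1.png

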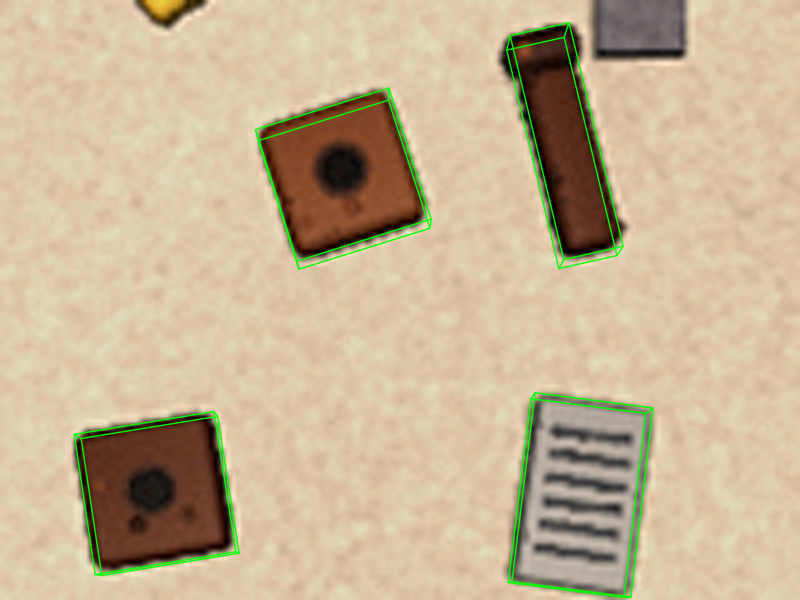

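View pics/o2.png

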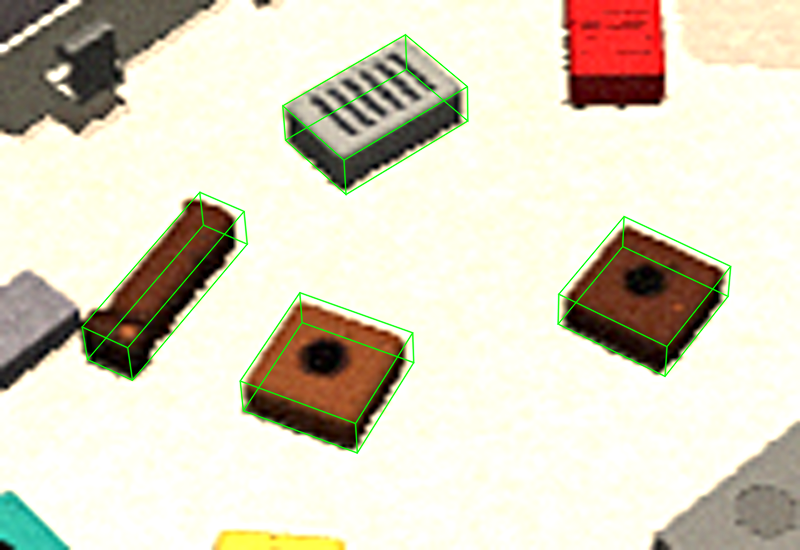

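View pics/o3.png

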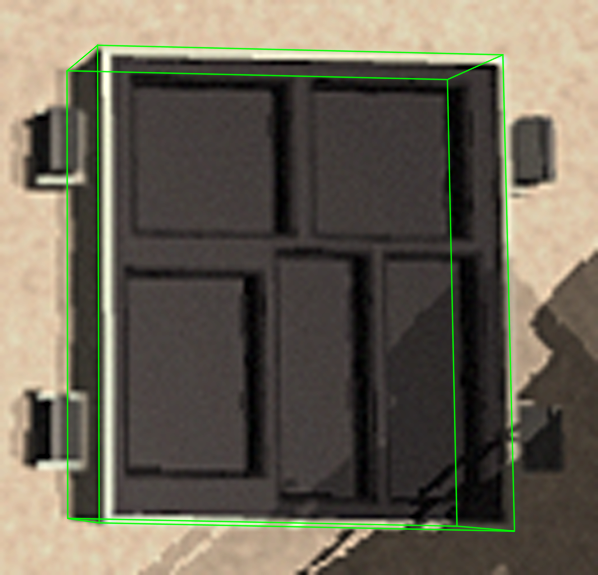

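View pics/o4.png

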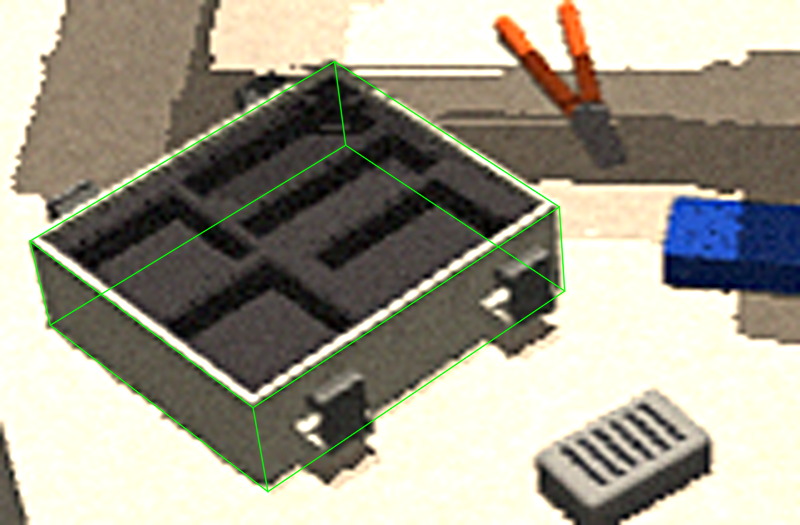

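View pics/o5.png

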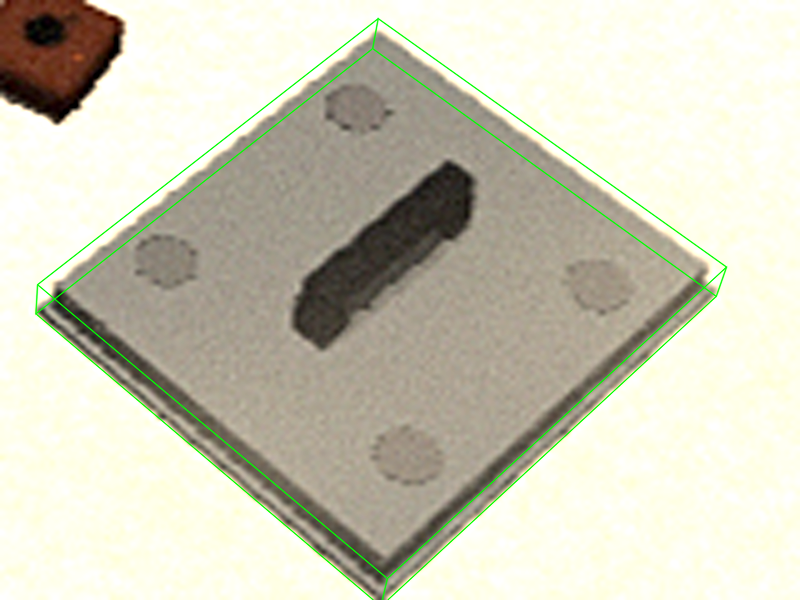

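Run:
```python
from pose import *
o2=(400,190,4.6)
T=cv2.imread('pics/top0.png')
g=(255*(T/255.)**.5).astype('uint8')
cv2.imwrite('pics/c4.png',cv2.resize(g[190:315,400:530],None,fx=4.6,fy=4.6,interpolation=cv2.INTER_CUBIC))
for n,p in dict(ra=(210,155),rb=(390,161),ca=(193,371),sm=(324,376),sr=(431,379)).items():
    w=px2w('top',un([p],*o2),.053)[0,:2]; d=Ro.from_euler('z',2.5,degrees=True).as_matrix()[:2,:2]@(w-[.4932,-.312]); print(n,w.round(4),(d*1000).round(1))
print('bottle base?',px2w('top',[(443,147)],0.0),'bottle top',px2w('top',[(460,124)],.15),'jar',px2w('top',[(222,140)],.04))
```

```text
ra [ 0.553  -0.2757] [58.1 38.9]
rb [ 0.5484 -0.3565] [ 57.1 -42. ]
ca [ 0.4569 -0.2629] [-38.4  47.5]
sm [ 0.4533 -0.3209] [-39.5 -10.6]
sr [ 0.4508 -0.3685] [-39.9 -58.3]
bottle base? [[ 0.73198358 -0.29707892  0.        ]] bottle top [[ 0.72740042 -0.28506778  0.15      ]] jar [[0.74668417 0.18718206 0.04      ]]
```

View pics/c4.png

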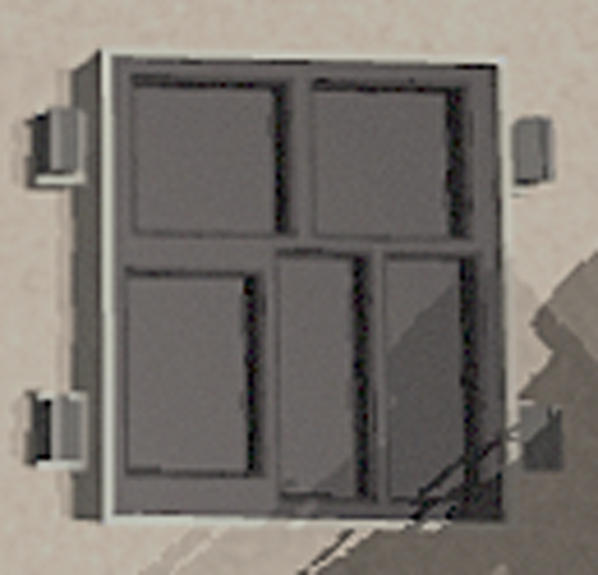

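```bash
cat > go.py <<'E'
import sys
from h import *
# usage: go.py x y z yaw n  -> per-row numbers from the measured pose
def plan(t,yaw,n):
    o=telemetry.get_obs(); p=np.array(o['tool_pos']); r,pi,y=o['orientation']
    R=Ro.from_euler('xyz',[r,pi,y],degrees=True)
    Rt=Ro.from_euler('xyz',[180,0,yaw],degrees=True)
    rv=(R.inv()*Rt).as_rotvec()          # tool frame
    st=Ro.from_rotvec(rv/n); M=np.zeros((3,3)); q=R
    for i in range(n): M+=q.as_matrix(); q=q*st
    s=np.linalg.solve(M,np.array(t)-p)
    print('t',round(o['clock'],2),'at',p.round(4),'rpy',np.round([r,pi,y],2),'op',round(o['opening'],4),'F',np.round(o['force'],1))
    print('total world d',(np.array(t)-p).round(4),'row shift',s.round(4),'row turn',(np.degrees(rv)/6/n).round(3),'x',n)
if __name__=='__main__':
    a=list(map(float,sys.argv[1:])); plan(a[:3],a[3],int(a[4]))
E
python3 go.py .631 -.0899 .12 -168.6 18
```

```text
t 0.1 at [ 0.2718 -0.6174  0.2257] rpy [ 1.7991e+02 -1.0000e-02 -1.5624e+02] op 0.0872 F [-0.5 -0.5 -0.7]
total world d [ 0.3592  0.5275 -0.1057] row shift [-0.0281  0.0218  0.0059] row turn [ 0.001 -0.     0.114] x 18
```

Emit:
{"api": "servo_tool", "payload": {"rows": [[[-0.0281, 0.0218, 0.0059], [0, 0, 0.114], 0.2], [[-0.0281, 0.0218, 0.0059], [0, 0, 0.114], 0.2], [[-0.0281, 0.0218, 0.0059], [0, 0, 0.114], 0.2], [[-0.0281, 0.0218, 0.0059], [0, 0, 0.114], 0.2], [[-0.0281, 0.0218, 0.0059], [0, 0, 0.114], 0.2], [[-0.0281, 0.0218, 0.0059], [0, 0, 0.114], 0.2], [[-0.0281, 0.0218, 0.0059], [0, 0, 0.114], 0.2], [[-0.0281, 0.0218, 0.0059], [0, 0, 0.114], 0.2], [[-0.0281, 0.0218, 0.0059], [0, 0, 0.114], 0.2], [[-0.0281, 0.0218, 0.0059], [0, 0, 0.114], 0.2], [[-0.0281, 0.0218, 0.0059], [0, 0, 0.114], 0.2], [[-0.0281, 0.0218, 0.0059], [0, 0, 0.114], 0.2], [[-0.0281, 0.0218, 0.0059], [0, 0, 0.114], 0.2], [[-0.0281, 0.0218, 0.0059], [0, 0, 0.114], 0.2], [[-0.0281, 0.0218, 0.0059], [0, 0, 0.114], 0.2], [[-0.0281, 0.0218, 0.0059], [0, 0, 0.114], 0.2], [[-0.0281, 0.0218, 0.0059], [0, 0, 0.114], 0.2], [[-0.0281, 0.0218, 0.0059], [0, 0, 0.114], 0.2], [[0, 0, 0], [0, 0, 0], 0.2], [[0, 0, 0], [0, 0, 0], 0.2]]}}

```text
clock: 1.77
tool_pos: [0.6319, -0.0879, 0.1189]
orientation: [180.0, -0.1, -168.4]
force: [-0.2, -0.9, -0.0]
opening: 0.0701
```

```bash
python3 go.py .631 -.0899 .012 -168.6 8
python3 - <<'E'
from h import *
im=snap('top','t1'); snap('scene','s1')
E
```

```text
t 1.77 at [ 0.6319 -0.0879  0.1189] rpy [ 1.7999e+02 -1.2000e-01 -1.6841e+02] op 0.0701 F [-0.2 -0.9 -0. ]
total world d [-0.0009 -0.002  -0.1069] row shift [ 0.0001 -0.0002  0.0134] row turn [ 0.    -0.003  0.004] x 8
```

View pics/t1.png

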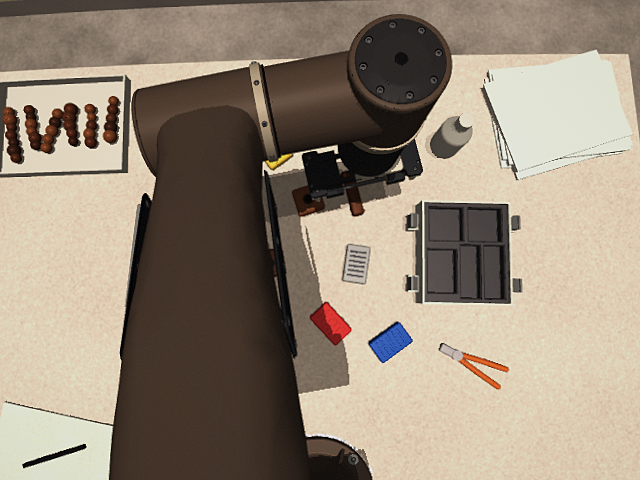

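View pics/s1.png

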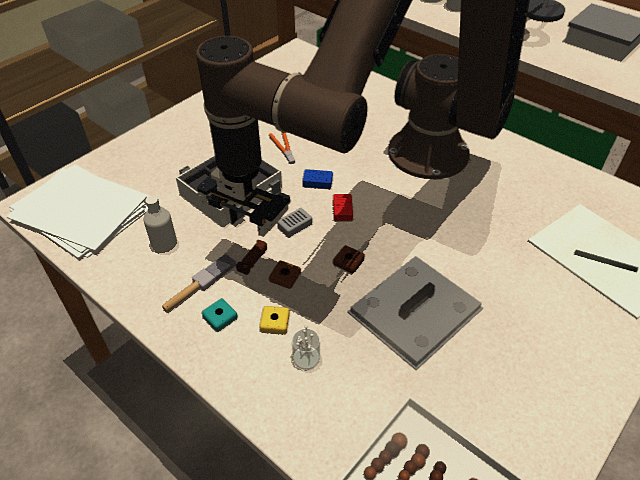

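Emit:
{"api": "servo_tool", "payload": {"rows": [[[0.0005, -0.002, 0.01], [0, 0, 0.03], 0.45], [[0, 0, 0.014], [0, 0, 0], 0.45], [[0, 0, 0.014], [0, 0, 0], 0.45], [[0, 0, 0.014], [0, 0, 0], 0.45], [[0, 0, 0.014], [0, 0, 0], 0.45], [[0, 0, 0.014], [0, 0, 0], 0.45], [[0, 0, 0.014], [0, 0, 0], 0.45], [[0, 0, 0.012], [0, 0, 0], 0.45], [[0, 0, 0], [0, 0, 0], 0.45], [[0, 0, 0], [0, 0, 0], 0.45]]}}

```text
clock: 2.7
tool_pos: [0.6307, -0.0924, 0.0138]
orientation: [180.0, -0.1, -168.8]
force: [-0.4, 0.1, -0.4]
opening: 0.0481
```

Emit:
{"api": "servo_tool", "payload": {"rows": [[[0, 0.002, 0.002], [0, 0, 0], 0.45], [[0, 0, 0], [0, 0, 0], 1], [[0, 0, 0], [0, 0, 0], 1], [[0, 0, 0], [0, 0, 0], 1], [[0, 0, 0], [0, 0, 0], 1], [[0, 0, 0], [0, 0, 0], 1], [[0, 0, 0], [0, 0, 0], 1], [[0, 0, 0], [0, 0, 0], 1]]}}

```text
clock: 3.37
tool_pos: [0.6313, -0.0896, 0.0129]
orientation: [-180.0, 0.0, -168.7]
force: [-0.8, 0.4, 5.3]
opening: 0.0255
```

```bash
python3 go.py .631 -.0899 .14 -168.6 8
python3 - <<'E'
from ov import *
T=cv2.imread('pics/t1.png')
view(T,'top',(400,190,530,315),4.6,[box((.4925,-.3135),-2,.211,.182,0,.06)],'o6')
view(T,'top',(400,190,530,315),4.6,[],'o7')
E
```

```text
t 3.37 at [ 0.6313 -0.0896  0.0129] rpy [-1.7999e+02  4.0000e-02 -1.6871e+02] op 0.0255 F [-0.8  0.4  5.3]
total world d [-0.0003 -0.0003  0.1271] row shift [ 0.     -0.     -0.0159] row turn [-0.     0.001 -0.002] x 8
```

View pics/o6.png

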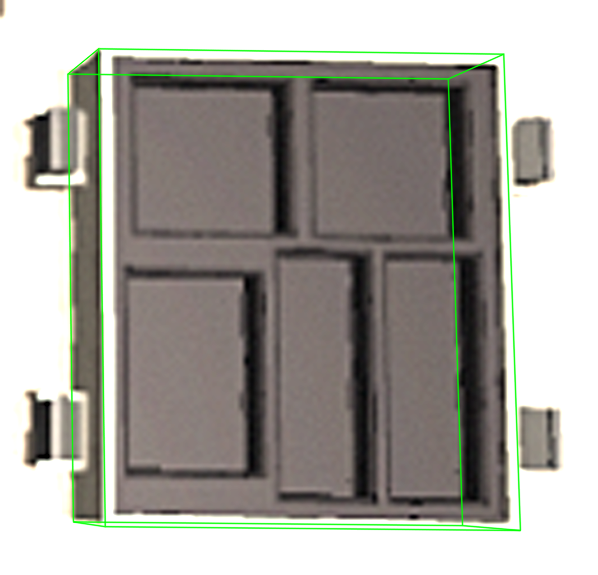

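View pics/o7.png

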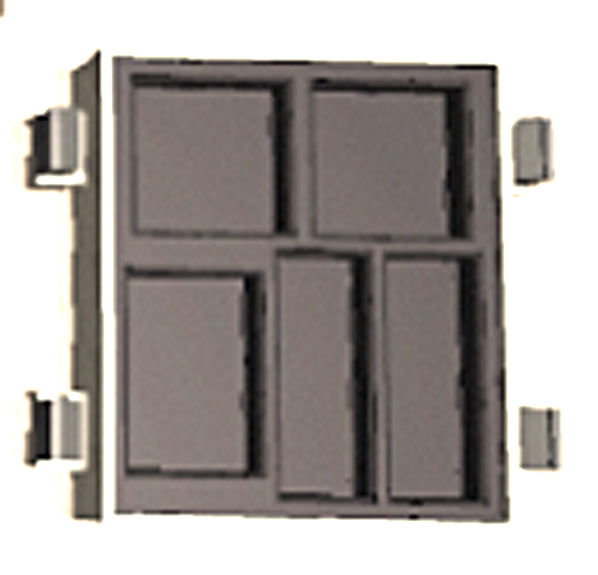

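Emit:
{"api": "servo_tool", "payload": {"rows": [[[0, 0, -0.01], [0, 0, 0], 1], [[0, 0, -0.02], [0, 0, 0], 1], [[0, 0, -0.025], [0, 0, 0], 1], [[0, 0, -0.025], [0, 0, 0], 1], [[0, 0, -0.02], [0, 0, 0], 1], [[0, 0, -0.01], [0, 0, 0], 1], [[0, 0, 0], [0, 0, 0], 1]]}}

```text
clock: 3.95
tool_pos: [0.6322, -0.0896, 0.125]
orientation: [-180.0, 0.2, -168.7]
force: [0.9, 0.6, -3.2]
opening: 0.026
```

```bash
python3 go.py .4563 -.3210 .122 177.9 14
```

```text
t 3.95 at [ 0.6322 -0.0896  0.125 ] rpy [-179.98    0.22 -168.72] op 0.026 F [ 0.9  0.6 -3.2]
total world d [-0.1759 -0.2314 -0.003 ] row shift [ 0.014  -0.0154  0.0002] row turn [0.    0.003 0.159] x 14
```

Emit:
{"api": "servo_tool", "payload": {"rows": [[[0.014, -0.0154, 0.0002], [0, 0, 0.159], 1], [[0.014, -0.0154, 0.0002], [0, 0, 0.159], 1], [[0.014, -0.0154, 0.0002], [0, 0, 0.159], 1], [[0.014, -0.0154, 0.0002], [0, 0, 0.159], 1], [[0.014, -0.0154, 0.0002], [0, 0, 0.159], 1], [[0.014, -0.0154, 0.0002], [0, 0, 0.159], 1], [[0.014, -0.0154, 0.0002], [0, 0, 0.159], 1], [[0.014, -0.0154, 0.0002], [0, 0, 0.159], 1], [[0.014, -0.0154, 0.0002], [0, 0, 0.159], 1], [[0.014, -0.0154, 0.0002], [0, 0, 0.159], 1], [[0.014, -0.0154, 0.0002], [0, 0, 0.159], 1], [[0.014, -0.0154, 0.0002], [0, 0, 0.159], 1], [[0.014, -0.0154, 0.0002], [0, 0, 0.159], 1], [[0.014, -0.0154, 0.0002], [0, 0, 0.159], 1], [[0, 0, 0], [0, 0, 0], 1], [[0, 0, 0], [0, 0, 0], 1], [[0, 0, 0], [0, 0, 0], 1]]}}

```text
clock: 5.37
tool_pos: [0.4548, -0.321, 0.1185]
orientation: [180.0, -0.1, 177.9]
force: [-0.3, 0.8, -2.8]
opening: 0.0261
```

```bash
python3 go.py .4563 -.3210 .08 177.9 4
python3 - <<'E'
from h import *
im=snap('scene','s2'); crop(im,150,100,350,250,4,'s2c')
E
```

```text
t 5.37 at [ 0.4548 -0.321   0.1185] rpy [ 1.7996e+02 -9.0000e-02  1.7789e+02] op 0.0261 F [-0.3  0.8 -2.8]
total world d [ 0.0015 -0.     -0.0385] row shift [-0.0004  0.      0.0096] row turn [ 0.002 -0.004 -0.   ] x 4
```

View pics/s2c.png

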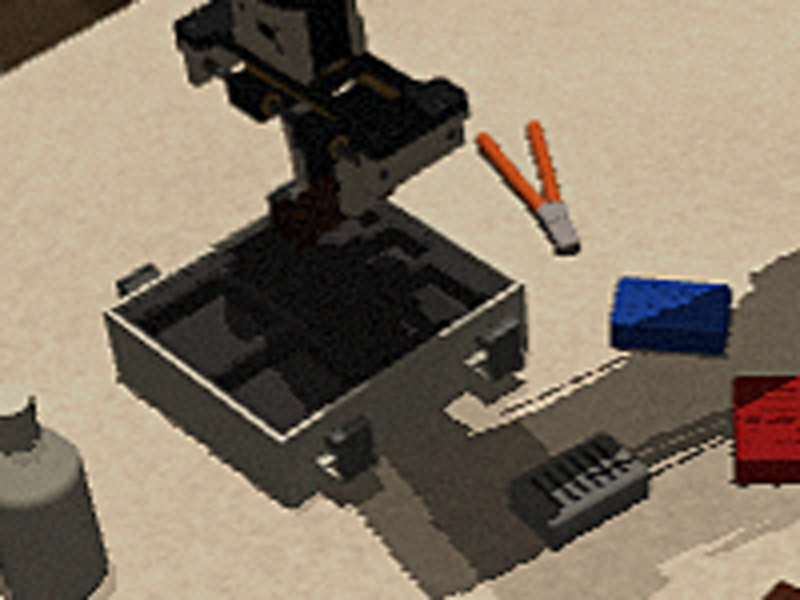

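Emit:
{"api": "servo_tool", "payload": {"rows": [[[-0.0012, 0, 0.012], [0, 0, 0], 1], [[0, 0, 0.014], [0, 0, 0], 1], [[0, 0, 0.014], [0, 0, 0], 1], [[0, 0, 0.01], [0, 0, 0], 1], [[0, 0, 0.008], [0, 0, 0], 1], [[0, 0, 0.003], [0, 0, 0], 1], [[0, 0, 0], [0, 0, 0], 1], [[0, 0, 0], [0, 0, 0], 1]]}}

```text
clock: 6.08
tool_pos: [0.4569, -0.3213, 0.0588]
orientation: [-180.0, 0.0, 177.9]
force: [0.6, 0.7, -3.4]
opening: 0.0256
```

Emit:
{"api": "servo_tool", "payload": {"rows": [[[0, 0, 0.002], [0, 0, 0], 1], [[0, 0, 0], [0, 0, 0], 0.58], [[0, 0, 0], [0, 0, 0], 0.58], [[0, 0, 0], [0, 0, 0], 0.58], [[0, 0, 0], [0, 0, 0], 0.58], [[0, 0, -0.015], [0, 0, 0], 0.58], [[0, 0, -0.02], [0, 0, 0], 0.58], [[0, 0, -0.02], [0, 0, 0], 0.4], [[0, 0, -0.02], [0, 0, 0], 0.2], [[0, 0, 0], [0, 0, 0], 0.1]]}}

```text
clock: 6.92
tool_pos: [0.4588, -0.3224, 0.136]
orientation: [-179.8, 0.4, 178.0]
force: [0.4, -0.7, 0.7]
opening: 0.0511
```

```bash
python3 go.py .477 -.0921 .10 171.5 12
python3 - <<'E'
from h import *
im=snap('scene','s3'); crop(im,150,100,350,250,4,'s3c');im=snap('top','t3')
E
```

```text
t 6.92 at [ 0.4588 -0.3224  0.136 ] rpy [-179.84    0.36  177.97] op 0.0511 F [ 0.4 -0.7  0.7]
total world d [ 0.0182  0.2303 -0.036 ] row shift [0.0002 0.0193 0.003 ] row turn [-0.002  0.005  0.09 ] x 12
```

View pics/s3c.png

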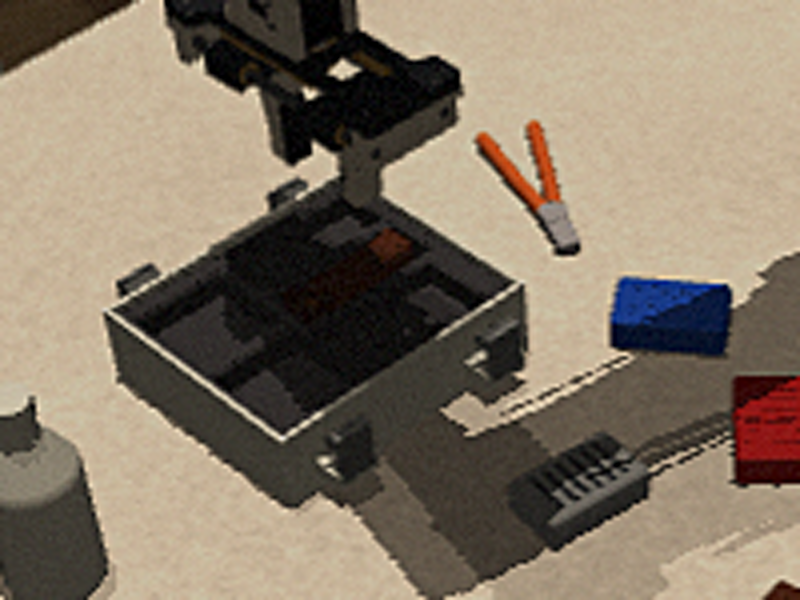

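View pics/t3.png

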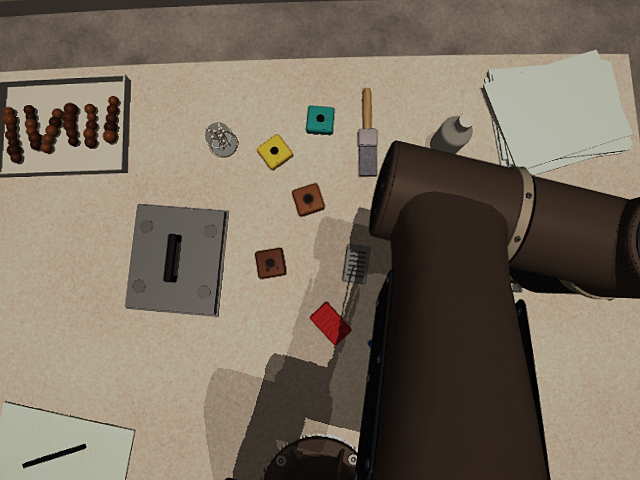

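Emit:
{"api": "servo_tool", "payload": {"rows": [[[0.0002, 0.0193, 0.003], [0, 0, 0.09], 0.12], [[0.0002, 0.0193, 0.003], [0, 0, 0.09], 0.12], [[0.0002, 0.0193, 0.003], [0, 0, 0.09], 0.12], [[0.0002, 0.0193, 0.003], [0, 0, 0.09], 0.12], [[0.0002, 0.0193, 0.003], [0, 0, 0.09], 0.12], [[0.0002, 0.0193, 0.003], [0, 0, 0.09], 0.12], [[0.0002, 0.0193, 0.003], [0, 0, 0.09], 0.12], [[0.0002, 0.0193, 0.003], [0, 0, 0.09], 0.12], [[0.0002, 0.0193, 0.003], [0, 0, 0.09], 0.12], [[0.0002, 0.0193, 0.003], [0, 0, 0.09], 0.12], [[0.0002, 0.0193, 0.003], [0, 0, 0.09], 0.12], [[0.0002, 0.0193, 0.003], [0, 0, 0.09], 0.12], [[0, 0, 0], [0, 0, 0], 0.12], [[0, 0, 0], [0, 0, 0], 0.12], [[0, 0, 0], [0, 0, 0], 0.12]]}}

```text
clock: 8.27
tool_pos: [0.474, -0.0906, 0.0951]
orientation: [-180.0, -0.1, 171.5]
force: [0.3, -0.0, -0.6]
opening: 0.0769
```

```bash
python3 go.py .477 -.0921 .016 171.5 7
python3 - <<'E'
from ov import *
im=snap('scene','s4'); view(im,'scene',(170,130,330,250),5,[box((.4932,-.3135),-2.1,.211,.182,0,.06)],'s4c')
E
```

```text
t 8.27 at [ 0.474  -0.0906  0.0951] rpy [-1.7998e+02 -6.0000e-02  1.7147e+02] op 0.0769 F [ 0.3 -0.  -0.6]
total world d [ 0.003  -0.0015 -0.0791] row shift [-0.0005 -0.0001  0.0113] row turn [-0.    -0.001 -0.001] x 7
```

View pics/s4c.png

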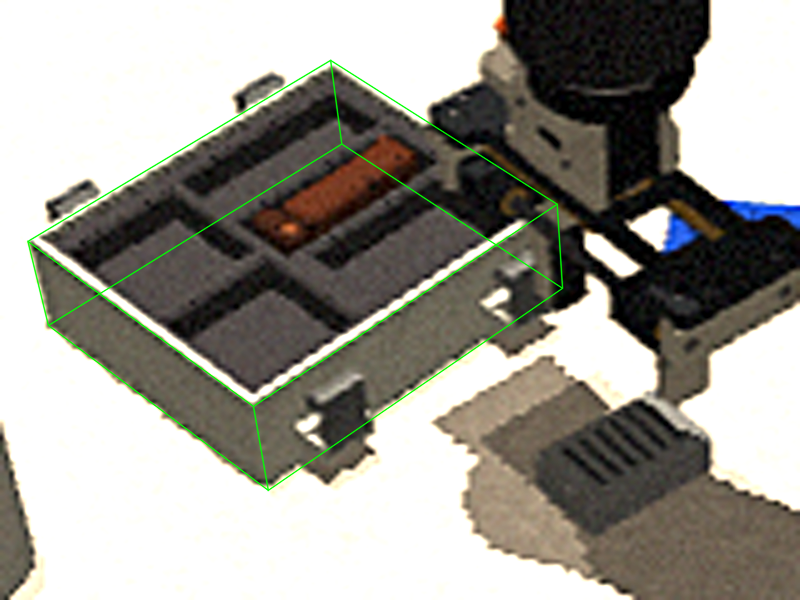

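Emit:
{"api": "servo_tool", "payload": {"rows": [[[-0.003, 0.0, 0.01], [0, 0, 0], 0.12], [[0, 0, 0.014], [0, 0, 0], 0.12], [[0, 0, 0.014], [0, 0, 0], 0.12], [[0, 0, 0.014], [0, 0, 0], 0.12], [[0, 0, 0.014], [0, 0, 0], 0.12], [[0, 0, 0.01], [0, 0, 0], 0.12], [[0, 0, 0.002], [0, 0, 0], 0.12], [[0, 0, 0], [0, 0, 0], 0.12], [[0, 0, 0], [0, 0, 0], 0.12]]}}

```text
clock: 9.07
tool_pos: [0.4775, -0.0913, 0.0176]
orientation: [-180.0, -0.0, 171.4]
force: [0.0, 0.5, 0.1]
opening: 0.0771
```

Emit:
{"api": "servo_tool", "payload": {"rows": [[[0, 0, 0.002], [0, 0, 0], 0.12], [[0, 0, 0], [0, 0, 0], 1], [[0, 0, 0], [0, 0, 0], 1], [[0, 0, 0], [0, 0, 0], 1], [[0, 0, 0], [0, 0, 0], 1], [[0, 0, 0], [0, 0, 0], 1], [[0, 0, 0], [0, 0, 0], 1], [[0, 0, -0.01], [0, 0, 0], 1], [[0, 0, -0.02], [0, 0, 0], 1], [[0, 0, -0.025], [0, 0, 0], 1], [[0, 0, -0.025], [0, 0, 0], 1], [[0, 0, -0.02], [0, 0, 0], 1], [[0, 0, -0.01], [0, 0, 0], 1], [[0, 0, 0], [0, 0, 0], 1], [[0, 0, 0], [0, 0, 0], 1]]}}

```text
clock: 10.32
tool_pos: [0.4772, -0.0908, 0.1251]
orientation: [180.0, 0.0, 171.4]
force: [-0.6, -0.0, -2.2]
opening: 0.0497
```

```bash
python3 go.py .4572 -.2629 .122 177.9 10
python3 - <<'E'
from ov import *
im=snap('scene','s5'); view(im,'scene',(200,100,360,220),5,[],'s5c')
E
```

```text
t 10.32 at [ 0.4772 -0.0908  0.1251] rpy [1.7997e+02 1.0000e-02 1.7142e+02] op 0.0497 F [-0.6 -0.  -2.2]
total world d [-0.02   -0.1721 -0.0031] row shift [ 0.0003 -0.0173  0.0003] row turn [ 0.001  0.    -0.108] x 10
```

View pics/s5c.png

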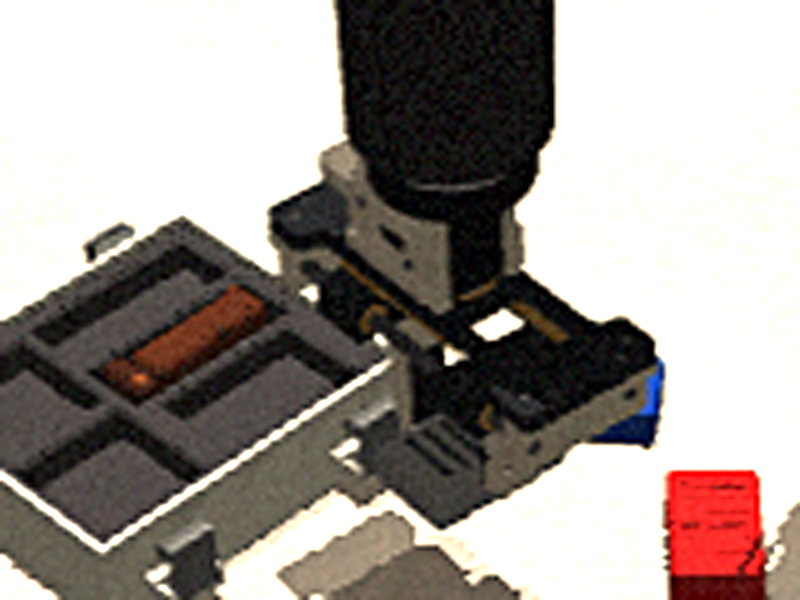

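Emit:
{"api": "servo_tool", "payload": {"rows": [[[0.0003, -0.0173, 0], [0, 0, -0.108], 1], [[0.0003, -0.0173, 0], [0, 0, -0.108], 1], [[0.0003, -0.0173, 0], [0, 0, -0.108], 1], [[0.0003, -0.0173, 0], [0, 0, -0.108], 1], [[0.0003, -0.0173, 0], [0, 0, -0.108], 1], [[0.0003, -0.0173, 0], [0, 0, -0.108], 1], [[0.0003, -0.0173, 0], [0, 0, -0.108], 1], [[0.0003, -0.0173, 0], [0, 0, -0.108], 1], [[0.0003, -0.0173, 0], [0, 0, -0.108], 1], [[0.0003, -0.0173, 0], [0, 0, -0.108], 1], [[0, 0, 0], [0, 0, 0], 1], [[0, 0, 0], [0, 0, 0], 1], [[0, 0, 0], [0, 0, 0], 1]]}}

```text
clock: 11.45
tool_pos: [0.4566, -0.2624, 0.1241]
orientation: [180.0, -0.1, 177.9]
force: [0.1, 0.3, -2.2]
opening: 0.0495
```

```bash
python3 go.py .4572 -.2629 .064 177.9 6
```

```text
t 11.45 at [ 0.4566 -0.2624  0.1241] rpy [ 1.7996e+02 -1.4000e-01  1.7786e+02] op 0.0495 F [ 0.1  0.3 -2.2]
total world d [ 0.0006 -0.0005 -0.0601] row shift [-0.0001 -0.0001  0.01  ] row turn [ 0.001 -0.004 -0.001] x 6
```

Emit:
{"api": "servo_tool", "payload": {"rows": [[[0, 0, 0.01], [0, 0, 0], 1], [[0, 0, 0.012], [0, 0, 0], 1], [[0, 0, 0.012], [0, 0, 0], 1], [[0, 0, 0.012], [0, 0, 0], 1], [[0, 0, 0.008], [0, 0, 0], 1], [[0, 0, 0.004], [0, 0, 0], 1], [[0, 0, 0], [0, 0, 0], 1], [[0, 0, 0], [0, 0, 0], 1]]}}

```text
clock: 12.12
tool_pos: [0.4576, -0.2625, 0.0675]
orientation: [-180.0, -0.0, 177.9]
force: [-0.4, 0.2, -0.2]
opening: 0.0494
```

```bash
python3 go.py .4572 -.2629 .064 177.9 6
python3 - <<'E'
from ov import *
im=snap('scene','s6'); view(im,'scene',(170,110,330,230),5,[],'s6c')
E
```

```text
t 12.12 at [ 0.4576 -0.2625  0.0675] rpy [-1.7999e+02 -1.0000e-02  1.7795e+02] op 0.0494 F [-0.4  0.2 -0.2]
total world d [-0.0004 -0.0004 -0.0035] row shift [ 0.0001 -0.0001  0.0006] row turn [-0.    -0.     0.001] x 6
```

View pics/s6c.png

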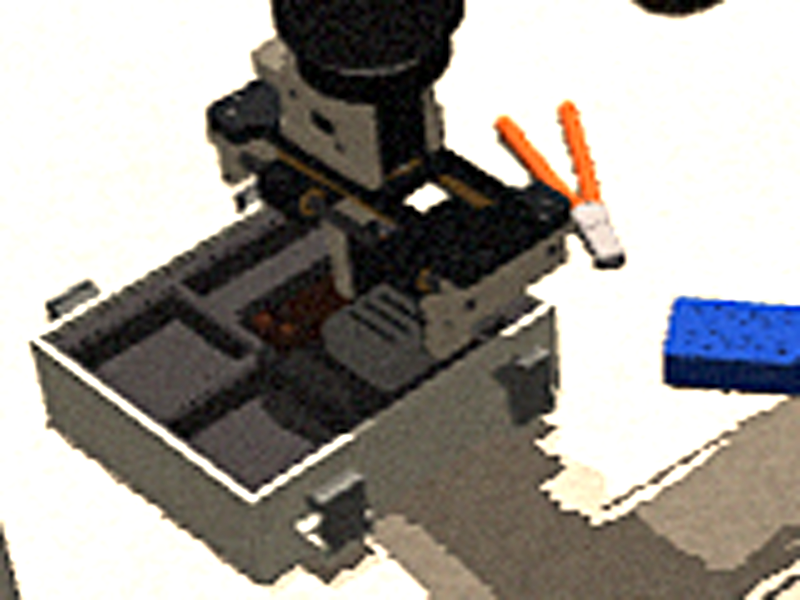

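Emit:
{"api": "servo_tool", "payload": {"rows": [[[0, 0, 0.002], [0, 0, 0], 1], [[0, 0, 0.002], [0, 0, 0], 1], [[0, 0, 0], [0, 0, 0], 1], [[0, 0, 0], [0, 0, 0], 1]]}}

```text
clock: 12.5
tool_pos: [0.4574, -0.2627, 0.0636]
orientation: [-180.0, 0.0, 177.9]
force: [0.6, -0.0, -1.6]
opening: 0.0491
```

Emit:
{"api": "servo_tool", "payload": {"rows": [[[0, 0, 0], [0, 0, 0], 0.34], [[0, 0, 0], [0, 0, 0], 0.34], [[0, 0, 0], [0, 0, 0], 0.34], [[0, 0, 0], [0, 0, 0], 0.34], [[0, 0, -0.015], [0, 0, 0], 0.3], [[0, 0, -0.02], [0, 0, 0], 0.2], [[0, 0, -0.02], [0, 0, 0], 0.1], [[0, 0, -0.01], [0, 0, 0], 0.1], [[0, 0, 0], [0, 0, 0], 0.1]]}}

```text
clock: 13.25
tool_pos: [0.459, -0.2631, 0.131]
orientation: [-179.9, 0.3, 177.9]
force: [0.3, 0.0, 0.0]
opening: 0.0779
```

```bash
python3 go.py .4813 .0878 .10 -172 16
python3 - <<'E'
from ov import *
im=snap('scene','s7'); view(im,'scene',(170,110,330,230),5,[],'s7c')
snap('top','t7')
E
```

```text
t 13.25 at [ 0.459  -0.2631  0.131 ] rpy [-179.94    0.25  177.94] op 0.0779 F [0.3 0.  0. ]
total world d [ 0.0223  0.3509 -0.031 ] row shift [-0.0024  0.0219  0.0019] row turn [-0.001  0.003 -0.105] x 16
```

View pics/s7c.png

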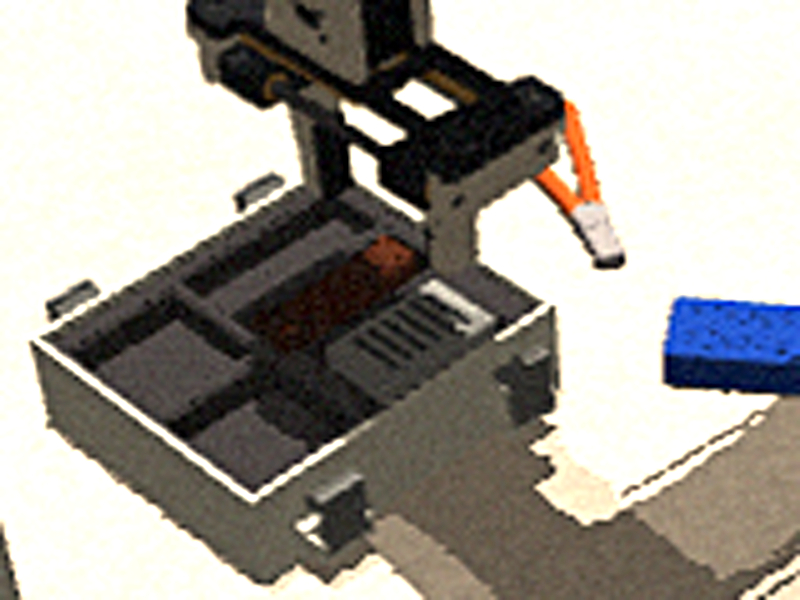

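View pics/t7.png

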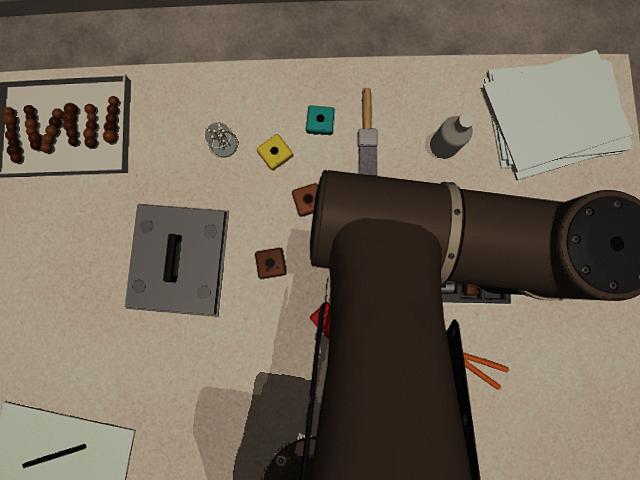

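Emit:
{"api": "servo_tool", "payload": {"rows": [[[-0.0024, 0.0219, 0.0019], [0, 0, -0.105], 0.06], [[-0.0024, 0.0219, 0.0019], [0, 0, -0.105], 0.06], [[-0.0024, 0.0219, 0.0019], [0, 0, -0.105], 0.06], [[-0.0024, 0.0219, 0.0019], [0, 0, -0.105], 0.06], [[-0.0024, 0.0219, 0.0019], [0, 0, -0.105], 0.06], [[-0.0024, 0.0219, 0.0019], [0, 0, -0.105], 0.06], [[-0.0024, 0.0219, 0.0019], [0, 0, -0.105], 0.06], [[-0.0024, 0.0219, 0.0019], [0, 0, -0.105], 0.06], [[-0.0024, 0.0219, 0.0019], [0, 0, -0.105], 0.06], [[-0.0024, 0.0219, 0.0019], [0, 0, -0.105], 0.06], [[-0.0024, 0.0219, 0.0019], [0, 0, -0.105], 0.06], [[-0.0024, 0.0219, 0.0019], [0, 0, -0.105], 0.06], [[-0.0024, 0.0219, 0.0019], [0, 0, -0.105], 0.06], [[-0.0024, 0.0219, 0.0019], [0, 0, -0.105], 0.06], [[-0.0024, 0.0219, 0.0019], [0, 0, -0.105], 0.06], [[-0.0024, 0.0219, 0.0019], [0, 0, -0.105], 0.06], [[0, 0, 0], [0, 0, 0], 0.06], [[0, 0, 0], [0, 0, 0], 0.06], [[0, 0, 0], [0, 0, 0], 0.06]]}}

```text
clock: 14.93
tool_pos: [0.4789, 0.0883, 0.0973]
orientation: [-180.0, -0.1, -172.0]
force: [0.2, -0.8, 0.1]
opening: 0.0824
```

```bash
python3 go.py .4813 .0878 .0135 -172 7
python3 - <<'E'
from ov import *
im=snap('scene','s8'); view(im,'scene',(170,110,430,305),3,[box((.4813,.0878),8,.06,.06,0,.022)],'s8c')
E
```

```text
t 14.93 at [0.4789 0.0883 0.0973] rpy [-1.7996e+02 -1.0000e-01 -1.7198e+02] op 0.0824 F [ 0.2 -0.8  0.1]
total world d [ 0.0024 -0.0005 -0.0838] row shift [-0.0003 -0.0001  0.012 ] row turn [-0.001 -0.002  0.   ] x 7
```

View pics/s8c.png

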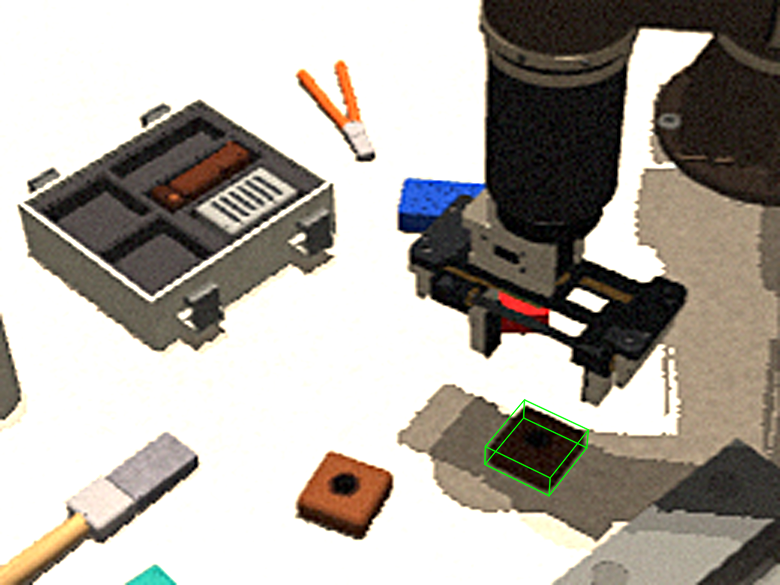

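Emit:
{"api": "servo_tool", "payload": {"rows": [[[-0.002, 0, 0.01], [0, 0, 0], 0.06], [[0, 0, 0.014], [0, 0, 0], 0.06], [[0, 0, 0.014], [0, 0, 0], 0.06], [[0, 0, 0.014], [0, 0, 0], 0.06], [[0, 0, 0.014], [0, 0, 0], 0.06], [[0, 0, 0.012], [0, 0, 0], 0.06], [[0, 0, 0.006], [0, 0, 0], 0.06], [[0, 0, 0], [0, 0, 0], 0.06], [[0, 0, 0], [0, 0, 0], 0.06]]}}

```text
clock: 15.73
tool_pos: [0.4815, 0.0884, 0.0139]
orientation: [-180.0, -0.0, -172.0]
force: [0.0, 0.4, 0.7]
opening: 0.0822
```

Emit:
{"api": "servo_tool", "payload": {"rows": [[[0, 0, 0.001], [0, 0, 0], 0.06], [[0, 0, 0], [0, 0, 0], 1], [[0, 0, 0], [0, 0, 0], 1], [[0, 0, 0], [0, 0, 0], 1], [[0, 0, 0], [0, 0, 0], 1], [[0, 0, 0], [0, 0, 0], 1], [[0, 0, 0], [0, 0, 0], 1], [[0, 0, -0.01], [0, 0, 0], 1], [[0, 0, -0.02], [0, 0, 0], 1], [[0, 0, -0.025], [0, 0, 0], 1], [[0, 0, -0.025], [0, 0, 0], 1], [[0, 0, -0.02], [0, 0, 0], 1], [[0, 0, -0.01], [0, 0, 0], 1], [[0, 0, 0], [0, 0, 0], 1], [[0, 0, 0], [0, 0, 0], 1]]}}

```text
clock: 16.98
tool_pos: [0.4812, 0.0889, 0.1226]
orientation: [180.0, -0.0, -172.0]
force: [-0.3, 0.1, -3.9]
opening: 0.0595
```

```bash
python3 go.py .5487 -.3565 .122 177.9 18
python3 - <<'E'
from ov import *
im=snap('scene','s9'); view(im,'scene',(250,110,450,260),4,[],'s9c')
E
```

```text
t 16.98 at [0.4812 0.0889 0.1226] rpy [ 1.7997e+02 -1.0000e-02 -1.7203e+02] op 0.0595 F [-0.3  0.1 -3.9]
total world d [ 0.0675 -0.4454 -0.0006] row shift [-0.0024 -0.0249  0.    ] row turn [ 0.    -0.     0.093] x 18
```

View pics/s9c.png

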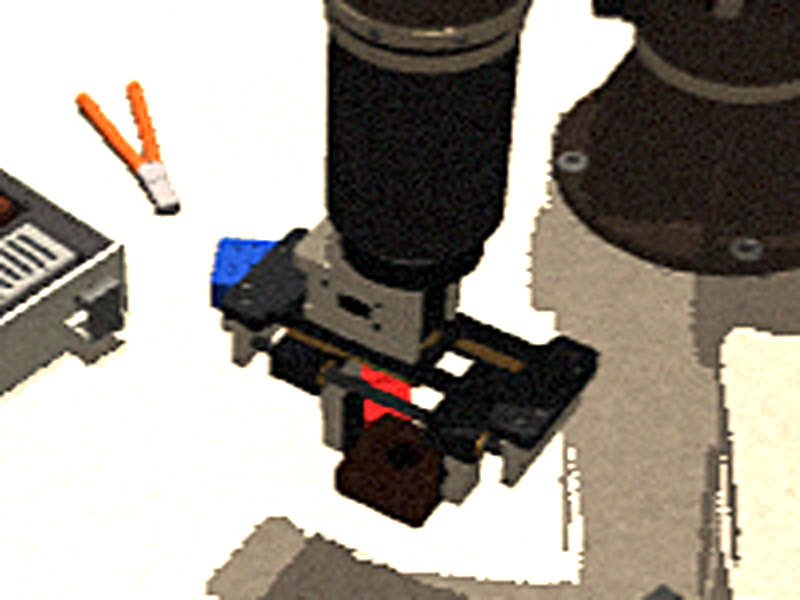

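Emit:
{"api": "servo_tool", "payload": {"rows": [[[-0.0024, -0.0249, 0], [0, 0, 0.093], 1], [[-0.0024, -0.0249, 0], [0, 0, 0.093], 1], [[-0.0024, -0.0249, 0], [0, 0, 0.093], 1], [[-0.0024, -0.0249, 0], [0, 0, 0.093], 1], [[-0.0024, -0.0249, 0], [0, 0, 0.093], 1], [[-0.0024, -0.0249, 0], [0, 0, 0.093], 1], [[-0.0024, -0.0249, 0], [0, 0, 0.093], 1], [[-0.0024, -0.0249, 0], [0, 0, 0.093], 1], [[-0.0024, -0.0249, 0], [0, 0, 0.093], 1], [[-0.0024, -0.0249, 0], [0, 0, 0.093], 1], [[-0.0024, -0.0249, 0], [0, 0, 0.093], 1], [[-0.0024, -0.0249, 0], [0, 0, 0.093], 1], [[-0.0024, -0.0249, 0], [0, 0, 0.093], 1], [[-0.0024, -0.0249, 0], [0, 0, 0.093], 1], [[-0.0024, -0.0249, 0], [0, 0, 0.093], 1], [[-0.0024, -0.0249, 0], [0, 0, 0.093], 1], [[-0.0024, -0.0249, 0], [0, 0, 0.093], 1], [[-0.0024, -0.0249, 0], [0, 0, 0.093], 1], [[0, 0, 0], [0, 0, 0], 1], [[0, 0, 0], [0, 0, 0], 1]]}}

```text
clock: 18.7
tool_pos: [0.5486, -0.3562, 0.1201]
orientation: [179.9, -0.2, 177.8]
force: [-1.1, 0.7, -3.0]
opening: 0.0595
```

```bash
python3 go.py .5488 -.3563 .063 177.9 5
python3 - <<'E'
from ov import *
im=snap('scene','s10'); view(im,'scene',(150,70,350,220),4,[],'s10c')
E
```

```text
t 18.7 at [ 0.5486 -0.3562  0.1201] rpy [179.91  -0.24 177.81] op 0.0595 F [-1.1  0.7 -3. ]
total world d [ 0.0002 -0.0001 -0.0571] row shift [-0.0001 -0.      0.0114] row turn [ 0.003 -0.008 -0.003] x 5
```

View pics/s10c.png

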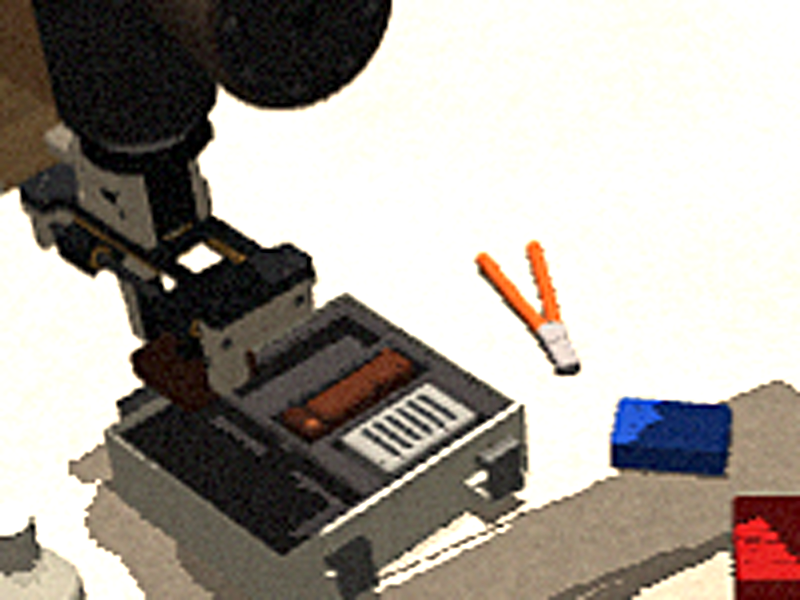

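Run:
```python
from ov import *
im=cv2.imread('pics/s10.png'); view(im,'scene',(160,110,260,190),8,[box((.5486,-.3562),-2.2,.06,.06,.107,.129)],'s10d')
```

```text
(no output)
```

View pics/s10d.png

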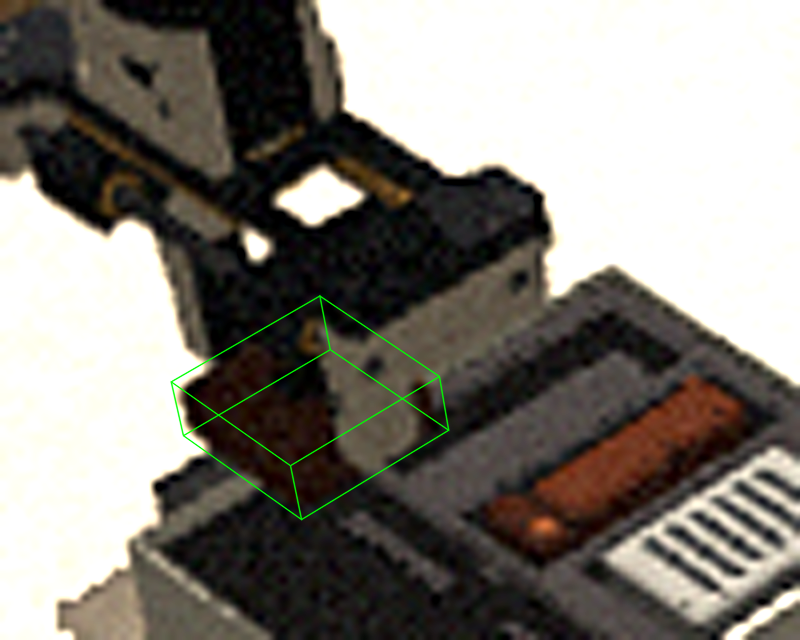

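Emit:
{"api": "servo_tool", "payload": {"rows": [[[0, 0, 0.01], [0, 0, 0], 1], [[0, 0, 0.012], [0, 0, 0], 1], [[0, 0, 0.012], [0, 0, 0], 1], [[0, 0, 0.012], [0, 0, 0], 1], [[0, 0, 0.008], [0, 0, 0], 1], [[0, 0, 0.003], [0, 0, 0], 1], [[0, 0, 0], [0, 0, 0], 1], [[0, 0, 0], [0, 0, 0], 1]]}}

```text
clock: 19.42
tool_pos: [0.5503, -0.3556, 0.0662]
orientation: [-180.0, -0.0, 178.0]
force: [-0.2, 0.3, -2.7]
opening: 0.0599
```

```bash
python3 go.py .5488 -.3563 .063 177.9 5
```

```text
t 19.42 at [ 0.5503 -0.3556  0.0662] rpy [-179.99   -0.    177.97] op 0.0599 F [-0.2  0.3 -2.7]
total world d [-0.0015 -0.0007 -0.0032] row shift [ 0.0003 -0.0002  0.0006] row turn [-0.    -0.     0.002] x 5
```

Emit:
{"api": "servo_tool", "payload": {"rows": [[[0.0015, -0.0005, 0.002], [0, 0, 0], 1], [[0, 0, 0.002], [0, 0, 0], 1], [[0, 0, 0], [0, 0, 0], 1], [[0, 0, 0], [0, 0, 0], 1]]}}

```text
clock: 19.75
tool_pos: [0.5486, -0.3561, 0.0624]
orientation: [-180.0, 0.0, 177.9]
force: [-0.2, 0.4, -2.1]
opening: 0.0593
```

Emit:
{"api": "servo_tool", "payload": {"rows": [[[0, 0, 0], [0, 0, 0], 0.22], [[0, 0, 0], [0, 0, 0], 0.22], [[0, 0, 0], [0, 0, 0], 0.22], [[0, 0, 0], [0, 0, 0], 0.22], [[0, 0, -0.015], [0, 0, 0], 0.2], [[0, 0, -0.02], [0, 0, 0], 0.15], [[0, 0, -0.02], [0, 0, 0], 0.1], [[0, 0, -0.015], [0, 0, 0], 0.1], [[0, 0, 0], [0, 0, 0], 0.1]]}}

```text
clock: 20.5
tool_pos: [0.5506, -0.357, 0.1363]
orientation: [-179.9, 0.3, 178.0]
force: [0.9, -0.5, -0.5]
opening: 0.0784
```

```bash
python3 go.py .616 .0053 .10 -163.8 16
python3 - <<'E'
from ov import *
im=snap('scene','s11'); view(im,'scene',(160,110,360,260),4,[],'s11c')
T=snap('top','t11');view(T,'top',(230,110,390,230),5,[box((.616,.0053),16.2,.06,.06,0,.022)],'t11c')
E
```

```text
t 20.5 at [ 0.5506 -0.357   0.1363] rpy [-179.85    0.32  177.99] op 0.0784 F [ 0.9 -0.5 -0.5]
total world d [ 0.0654  0.3623 -0.0363] row shift [-0.0067  0.0221  0.0023] row turn [-0.002  0.003 -0.19 ] x 16
```

View pics/s11c.png

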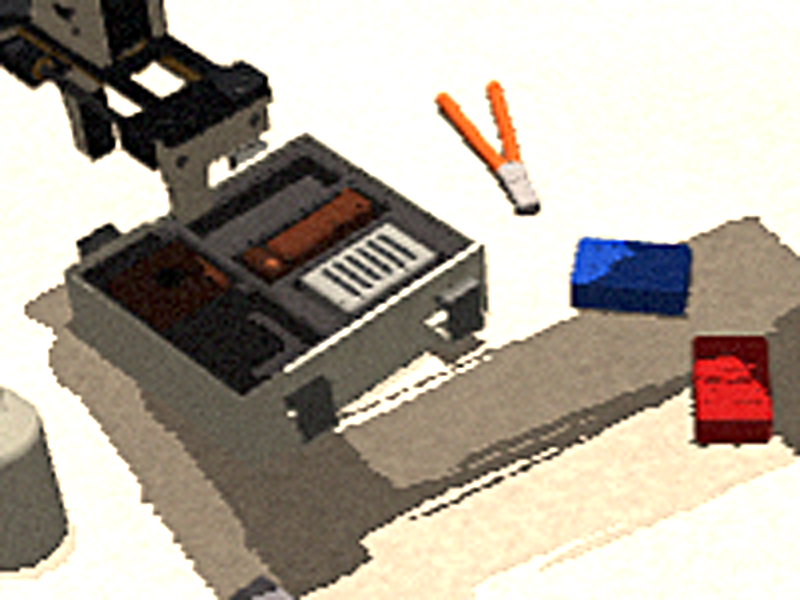

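View pics/t11c.png

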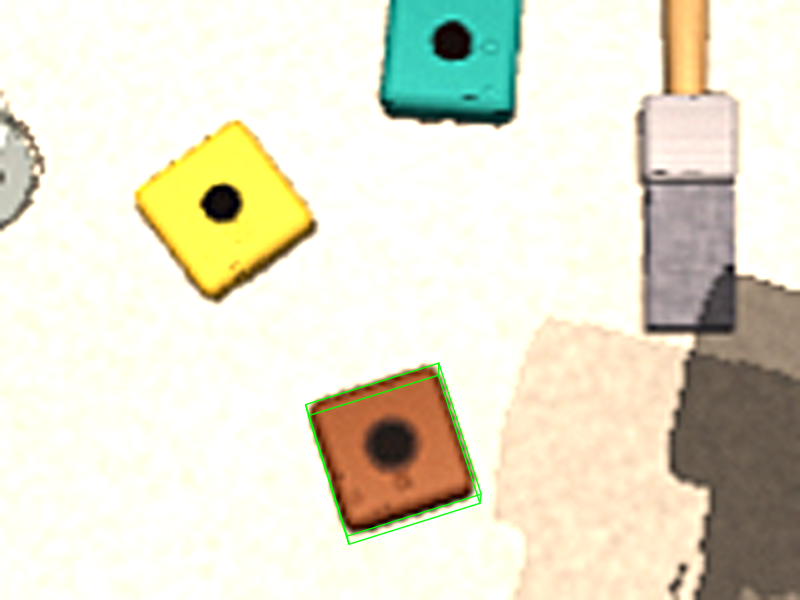

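Emit:
{"api": "servo_tool", "payload": {"rows": [[[-0.0067, 0.0221, 0.0023], [0, 0, -0.19], 0.06], [[-0.0067, 0.0221, 0.0023], [0, 0, -0.19], 0.06], [[-0.0067, 0.0221, 0.0023], [0, 0, -0.19], 0.06], [[-0.0067, 0.0221, 0.0023], [0, 0, -0.19], 0.06], [[-0.0067, 0.0221, 0.0023], [0, 0, -0.19], 0.06], [[-0.0067, 0.0221, 0.0023], [0, 0, -0.19], 0.06], [[-0.0067, 0.0221, 0.0023], [0, 0, -0.19], 0.06], [[-0.0067, 0.0221, 0.0023], [0, 0, -0.19], 0.06], [[-0.0067, 0.0221, 0.0023], [0, 0, -0.19], 0.06], [[-0.0067, 0.0221, 0.0023], [0, 0, -0.19], 0.06], [[-0.0067, 0.0221, 0.0023], [0, 0, -0.19], 0.06], [[-0.0067, 0.0221, 0.0023], [0, 0, -0.19], 0.06], [[-0.0067, 0.0221, 0.0023], [0, 0, -0.19], 0.06], [[-0.0067, 0.0221, 0.0023], [0, 0, -0.19], 0.06], [[-0.0067, 0.0221, 0.0023], [0, 0, -0.19], 0.06], [[-0.0067, 0.0221, 0.0023], [0, 0, -0.19], 0.06], [[0, 0, 0], [0, 0, 0], 0.06], [[0, 0, 0], [0, 0, 0], 0.06], [[0, 0, 0], [0, 0, 0], 0.06]]}}

```text
clock: 22.18
tool_pos: [0.6142, 0.0057, 0.0946]
orientation: [-180.0, -0.1, -163.8]
force: [0.6, -0.4, 0.4]
opening: 0.0822
```

```bash
python3 go.py .6172 .0055 .013 -163.8 7
python3 - <<'E'
from ov import *
im=snap('scene','s12'); view(im,'scene',(170,110,370,310),3.5,[box((.6172,.0055),16.2,.06,.06,0,.022)],'s12c')
E
```

```text
t 22.18 at [0.6142 0.0057 0.0946] rpy [-1.800e+02 -8.000e-02 -1.638e+02] op 0.0822 F [ 0.6 -0.4  0.4]
total world d [ 0.003  -0.0002 -0.0816] row shift [-0.0004 -0.0002  0.0117] row turn [-0.    -0.002  0.   ] x 7
```

View pics/s12c.png

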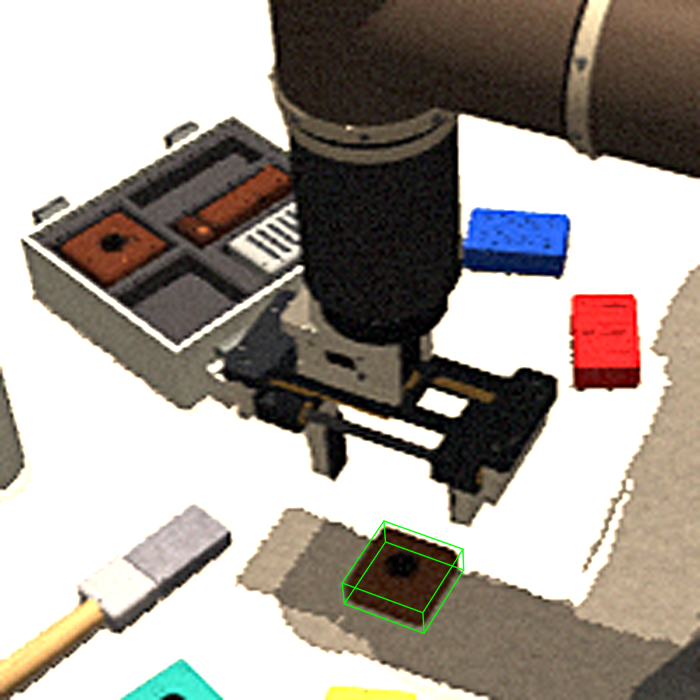

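Emit:
{"api": "servo_tool", "payload": {"rows": [[[-0.0025, -0.001, 0.01], [0, 0, 0], 0.06], [[0, 0, 0.014], [0, 0, 0], 0.06], [[0, 0, 0.014], [0, 0, 0], 0.06], [[0, 0, 0.014], [0, 0, 0], 0.06], [[0, 0, 0.014], [0, 0, 0], 0.06], [[0, 0, 0.012], [0, 0, 0], 0.06], [[0, 0, 0.004], [0, 0, 0], 0.06], [[0, 0, 0], [0, 0, 0], 0.06], [[0, 0, 0], [0, 0, 0], 0.06]]}}

```text
clock: 22.98
tool_pos: [0.6176, 0.0053, 0.0133]
orientation: [-180.0, -0.0, -163.8]
force: [0.4, -0.4, 1.1]
opening: 0.0824
```

Emit:
{"api": "servo_tool", "payload": {"rows": [[[0, 0, 0], [0, 0, 0], 1], [[0, 0, 0], [0, 0, 0], 1], [[0, 0, 0], [0, 0, 0], 1], [[0, 0, 0], [0, 0, 0], 1], [[0, 0, 0], [0, 0, 0], 1], [[0, 0, 0], [0, 0, 0], 1], [[0, 0, -0.01], [0, 0, 0], 1], [[0, 0, -0.02], [0, 0, 0], 1], [[0, 0, -0.025], [0, 0, 0], 1], [[0, 0, -0.025], [0, 0, 0], 1], [[0, 0, -0.02], [0, 0, 0], 1], [[0, 0, -0.01], [0, 0, 0], 1], [[0, 0, 0], [0, 0, 0], 1], [[0, 0, 0], [0, 0, 0], 1]]}}

```text
clock: 24.15
tool_pos: [0.617, 0.0057, 0.1231]
orientation: [180.0, -0.0, -163.8]
force: [-1.0, -0.2, -3.4]
opening: 0.0594
```

```bash
python3 go.py .5525 -.2756 .122 177.9 14
```

```text
t 24.15 at [0.617  0.0057 0.1231] rpy [ 179.97   -0.   -163.83] op 0.0594 F [-1.  -0.2 -3.4]
total world d [-0.0645 -0.2813 -0.0011] row shift [ 0.0073 -0.0194  0.0001] row turn [ 0.    -0.     0.218] x 14
```

Emit:
{"api": "servo_tool", "payload": {"rows": [[[0.0073, -0.0194, 0], [0, 0, 0.218], 1], [[0.0073, -0.0194, 0], [0, 0, 0.218], 1], [[0.0073, -0.0194, 0], [0, 0, 0.218], 1], [[0.0073, -0.0194, 0], [0, 0, 0.218], 1], [[0.0073, -0.0194, 0], [0, 0, 0.218], 1], [[0.0073, -0.0194, 0], [0, 0, 0.218], 1], [[0.0073, -0.0194, 0], [0, 0, 0.218], 1], [[0.0073, -0.0194, 0], [0, 0, 0.218], 1], [[0.0073, -0.0194, 0], [0, 0, 0.218], 1], [[0.0073, -0.0194, 0], [0, 0, 0.218], 1], [[0.0073, -0.0194, 0], [0, 0, 0.218], 1], [[0.0073, -0.0194, 0], [0, 0, 0.218], 1], [[0.0073, -0.0194, 0], [0, 0, 0.218], 1], [[0.0073, -0.0194, 0], [0, 0, 0.218], 1], [[0, 0, 0], [0, 0, 0], 1], [[0, 0, 0], [0, 0, 0], 1], [[0, 0, 0], [0, 0, 0], 1]]}}

```text
clock: 25.57
tool_pos: [0.552, -0.2756, 0.1218]
orientation: [180.0, -0.1, 177.9]
force: [-0.3, 0.7, -3.3]
opening: 0.0596
```

```bash
python3 go.py .5525 -.2754 .066 177.9 6
python3 - <<'E'
from ov import *
im=snap('scene','s13'); view(im,'scene',(160,90,320,210),5,[box((.5525,-.2754),-2.1,.06,.06,.11,.132)],'s13c')
E
```

```text
t 25.57 at [ 0.552  -0.2756  0.1218] rpy [ 1.7996e+02 -1.4000e-01  1.7786e+02] op 0.0596 F [-0.3  0.7 -3.3]
total world d [ 0.0005  0.0002 -0.0558] row shift [-0.0001  0.      0.0093] row turn [ 0.001 -0.004 -0.001] x 6
```

View pics/s13c.png

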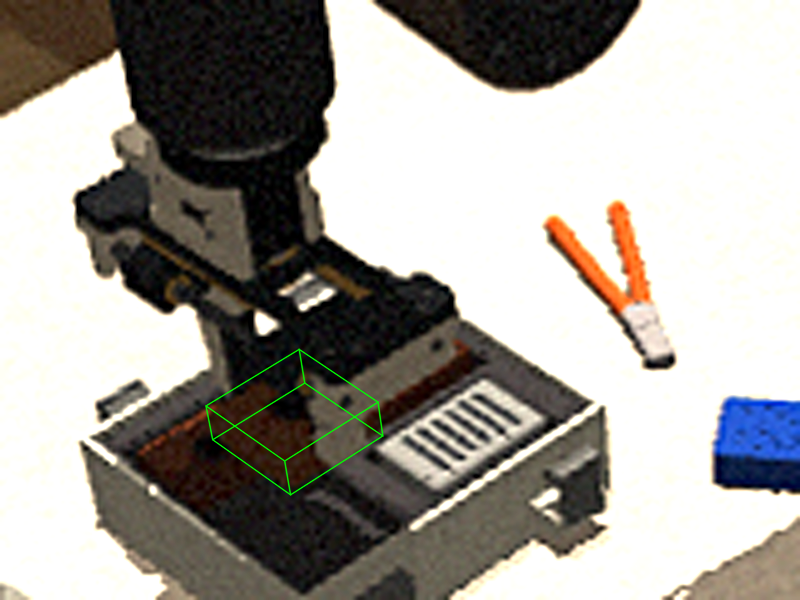

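Consistent with the model; lower.

Emit:
{"api": "servo_tool", "payload": {"rows": [[[0, 0, 0.01], [0, 0, 0], 1], [[0, 0, 0.012], [0, 0, 0], 1], [[0, 0, 0.012], [0, 0, 0], 1], [[0, 0, 0.012], [0, 0, 0], 1], [[0, 0, 0.008], [0, 0, 0], 1], [[0.0005, 0, 0.004], [0, 0, 0], 1], [[0, 0, 0], [0, 0, 0], 1], [[0, 0, 0], [0, 0, 0], 1]]}}

```text
clock: 26.28
tool_pos: [0.5525, -0.2757, 0.0653]
orientation: [-180.0, -0.0, 177.9]
force: [-0.6, -0.0, -2.0]
opening: 0.0597
```

Emit:
{"api": "servo_tool", "payload": {"rows": [[[0, 0, 0.0025], [0, 0, 0], 1], [[0, 0, 0], [0, 0, 0], 1], [[0, 0, 0], [0, 0, 0], 1], [[0, 0, 0], [0, 0, 0], 0.22], [[0, 0, 0], [0, 0, 0], 0.22], [[0, 0, 0], [0, 0, 0], 0.22], [[0, 0, 0], [0, 0, 0], 0.22], [[0, 0, -0.015], [0, 0, 0], 0.2], [[0, 0, -0.02], [0, 0, 0], 0.15], [[0, 0, -0.025], [0, 0, 0], 0.1], [[0, 0, -0.025], [0, 0, 0], 0.1], [[0, 0, -0.025], [0, 0, 0], 0.1], [[0, 0, -0.01], [0, 0, 0], 0.1], [[0, 0, 0], [0, 0, 0], 0.1]]}}

```text
clock: 27.45
tool_pos: [0.5539, -0.2765, 0.1864]
orientation: [-179.9, 0.3, 177.9]
force: [0.3, 0.8, -0.6]
opening: 0.0787
```

```bash
python3 - <<'E'
from ov import *
im=snap('scene','s14'); view(im,'scene',(160,90,360,240),4,[],'s14c')
T=snap('top','t14')
E
python3 go.py .4955 .2916 .17 174 20
```

```text
t 27.55 at [ 0.5522 -0.2758  0.1828] rpy [1.7998e+02 3.0000e-02 1.7787e+02] op 0.0787 F [-0.1 -0.8  0.2]
total world d [-0.0567  0.5674 -0.0128] row shift [0.0048 0.0281 0.0006] row turn [0.    0.    0.032] x 20
```

View pics/s14c.png

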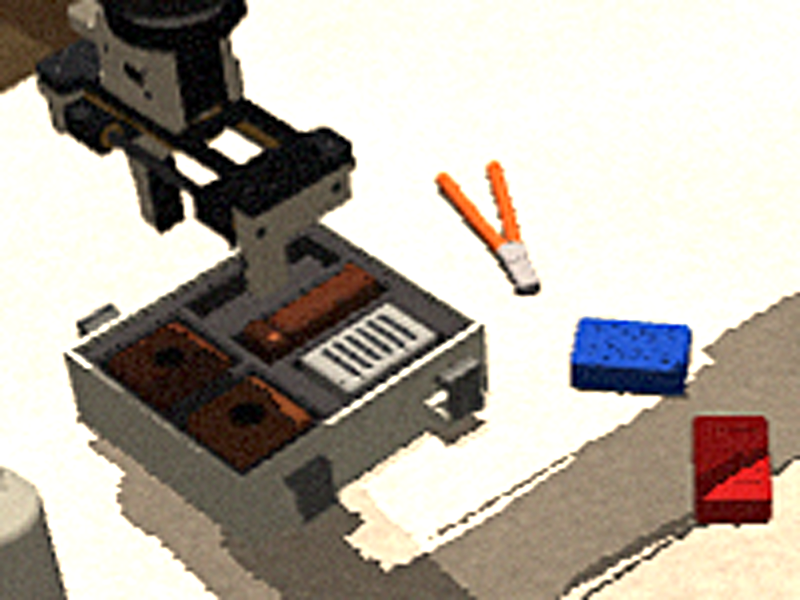

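View pics/t14.png

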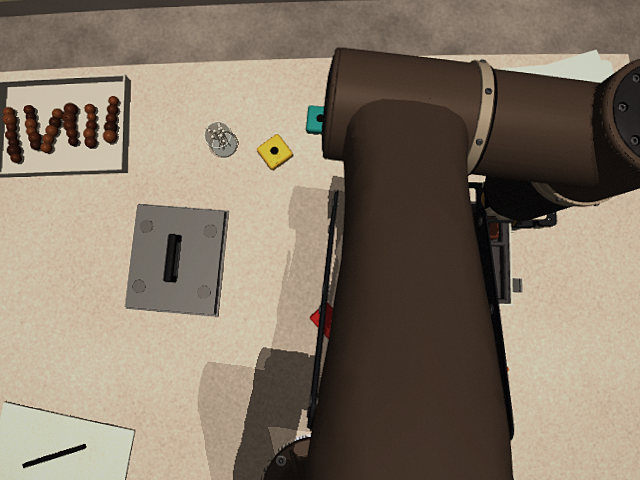

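Emit:
{"api": "servo_tool", "payload": {"rows": [[[0.0048, 0.0281, 0.0006], [0, 0, 0.032], 0.2], [[0.0048, 0.0281, 0.0006], [0, 0, 0.032], 0.2], [[0.0048, 0.0281, 0.0006], [0, 0, 0.032], 0.2], [[0.0048, 0.0281, 0.0006], [0, 0, 0.032], 0.2], [[0.0048, 0.0281, 0.0006], [0, 0, 0.032], 0.2], [[0.0048, 0.0281, 0.0006], [0, 0, 0.032], 0.2], [[0.0048, 0.0281, 0.0006], [0, 0, 0.032], 0.2], [[0.0048, 0.0281, 0.0006], [0, 0, 0.032], 0.2], [[0.0048, 0.0281, 0.0006], [0, 0, 0.032], 0.2], [[0.0048, 0.0281, 0.0006], [0, 0, 0.032], 0.2], [[0.0048, 0.0281, 0.0006], [0, 0, 0.032], 0.2], [[0.0048, 0.0281, 0.0006], [0, 0, 0.032], 0.2], [[0.0048, 0.0281, 0.0006], [0, 0, 0.032], 0.2], [[0.0048, 0.0281, 0.0006], [0, 0, 0.032], 0.2], [[0.0048, 0.0281, 0.0006], [0, 0, 0.032], 0.2], [[0.0048, 0.0281, 0.0006], [0, 0, 0.032], 0.2], [[0.0048, 0.0281, 0.0006], [0, 0, 0.032], 0.2], [[0.0048, 0.0281, 0.0006], [0, 0, 0.032], 0.2], [[0.0048, 0.0281, 0.0006], [0, 0, 0.032], 0.2], [[0.0048, 0.0281, 0.0006], [0, 0, 0.032], 0.2]]}}

```text
clock: 29.22
tool_pos: [0.4941, 0.2921, 0.1692]
orientation: [-179.9, -0.1, 174.0]
force: [0.8, -0.3, 0.2]
opening: 0.07
```

Emit:
{"api": "servo_tool", "payload": {"rows": [[[0, 0, 0], [0, 0, 0], 0.2], [[0, 0, 0], [0, 0, 0], 0.2]]}}

```text
clock: 29.38
tool_pos: [0.4942, 0.292, 0.1689]
orientation: [-179.9, -0.1, 174.2]
force: [-0.2, 0.1, -0.3]
opening: 0.07
```

```bash
python3 - <<'E'
from ov import *
im=snap('scene','s15'); view(im,'scene',(170,110,330,230),5,[],'s15c');
T=snap('top','t15'); view(T,'top',(400,190,530,315),4.6,[box((.4932,-.3135),-2.1,.211,.182,0.053,.06)],'t15c')
E
python3 go.py .4955 .2920 .031 174 14
```

```text
t 29.48 at [0.4945 0.2905 0.1696] rpy [-1.7989e+02 -9.0000e-02  1.7405e+02] op 0.0702 F [ 0.5 -0.3  0.9]
total world d [ 0.001   0.0015 -0.1386] row shift [-0.0001  0.0001  0.0099] row turn [-0.001 -0.001  0.001] x 14
```

View pics/s15c.png

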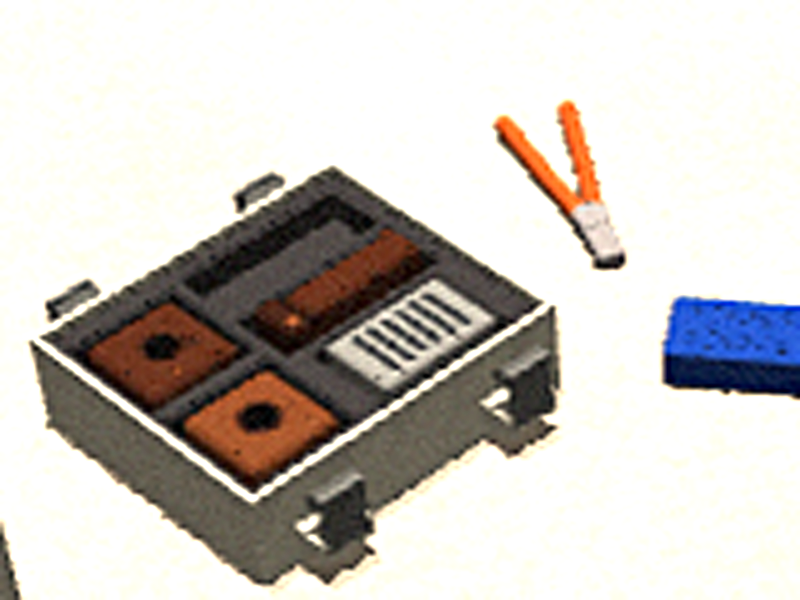

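View pics/s15.png

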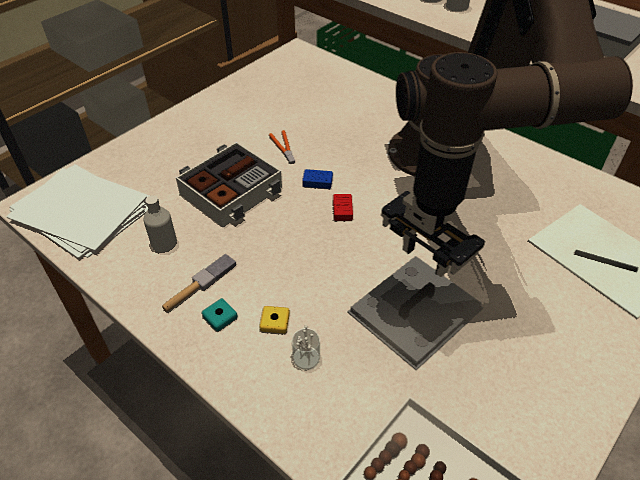

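View pics/t15c.png

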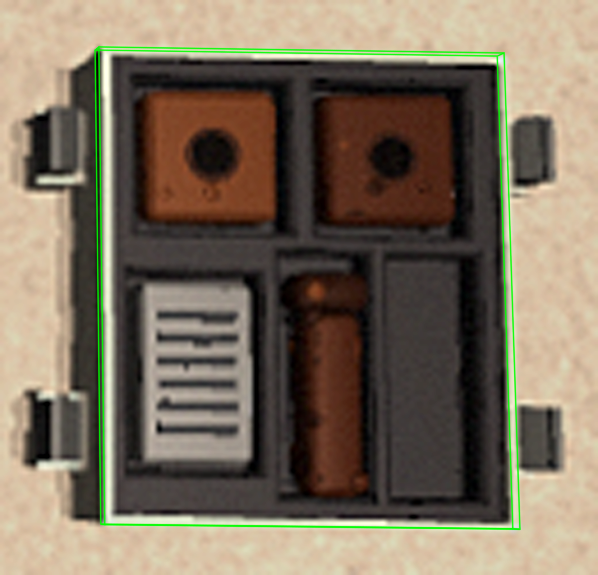

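Emit:
{"api": "servo_tool", "payload": {"rows": [[[-0.001, 0.001, 0.012], [0, 0, 0], 0.3], [[0, 0, 0.015], [0, 0, 0], 0.4], [[0, 0, 0.015], [0, 0, 0], 0.4], [[0, 0, 0.015], [0, 0, 0], 0.4], [[0, 0, 0.015], [0, 0, 0], 0.4], [[0, 0, 0.015], [0, 0, 0], 0.4], [[0, 0, 0.015], [0, 0, 0], 0.4], [[0, 0, 0.015], [0, 0, 0], 0.4], [[0, 0, 0.01], [0, 0, 0], 0.4], [[0, 0, 0.006], [0, 0, 0], 0.4], [[0, 0, 0], [0, 0, 0], 0.4], [[0, 0, 0], [0, 0, 0], 0.4]]}}

```text
clock: 30.48
tool_pos: [0.4964, 0.2918, 0.038]
orientation: [-180.0, -0.0, 174.0]
force: [-0.2, -0.1, 1.0]
opening: 0.0527
```

Emit:
{"api": "servo_tool", "payload": {"rows": [[[0, 0, 0.004], [0, 0, 0], 0.4], [[0, 0, 0.002], [0, 0, 0], 0.4], [[0, 0, 0], [0, 0, 0], 0.4], [[0, 0, 0], [0, 0, 0], 1], [[0, 0, 0], [0, 0, 0], 1], [[0, 0, 0], [0, 0, 0], 1], [[0, 0, 0], [0, 0, 0], 1], [[0, 0, 0], [0, 0, 0], 1], [[0, 0, 0], [0, 0, 0], 1], [[0, 0, 0], [0, 0, 0], 1]]}}

```text
clock: 31.32
tool_pos: [0.4963, 0.2923, 0.0319]
orientation: [180.0, 0.0, 174.0]
force: [0.2, 0.5, 0.2]
opening: 0.0176
```

Emit:
{"api": "servo_tool", "payload": {"rows": [[[0, 0, -0.005], [0, 0, 0], 1], [[0, 0, -0.01], [0, 0, 0], 1], [[0, 0, -0.02], [0, 0, 0], 1], [[0, 0, -0.025], [0, 0, 0], 1], [[0, 0, -0.025], [0, 0, 0], 1], [[0, 0, -0.02], [0, 0, 0], 1], [[0, 0, -0.01], [0, 0, 0], 1], [[0, 0, -0.005], [0, 0, 0], 1], [[0, 0, 0], [0, 0, 0], 1], [[0, 0, 0], [0, 0, 0], 1]]}}

```text
clock: 32.15
tool_pos: [0.4957, 0.2917, 0.151]
orientation: [-180.0, -0.1, 174.0]
force: [-0.2, 0.3, -2.6]
opening: 0.0178
```

```bash
python3 - <<'E'
from ov import *
im=snap('scene','s16')
o=telemetry.get_obs();p=o['tool_pos'];z=p[2]-.0319
view(im,'scene',(320,170,520,330),4,[box(p[:2],o['orientation'][2]-180,.231,.202,z,z+.022)],'s16c')
E
python3 go.py .4932 -.313 .15 177.9 26
```

```text
t 32.2 at [0.4955 0.2916 0.1505] rpy [-1.7991e+02 -9.0000e-02  1.7402e+02] op 0.0178 F [ 0.1 -0.9 -2.5]
total world d [-2.300e-03 -6.046e-01 -5.000e-04] row shift [-0.0016 -0.0232  0.    ] row turn [-0.001 -0.001 -0.025] x 26
```

View pics/s16c.png

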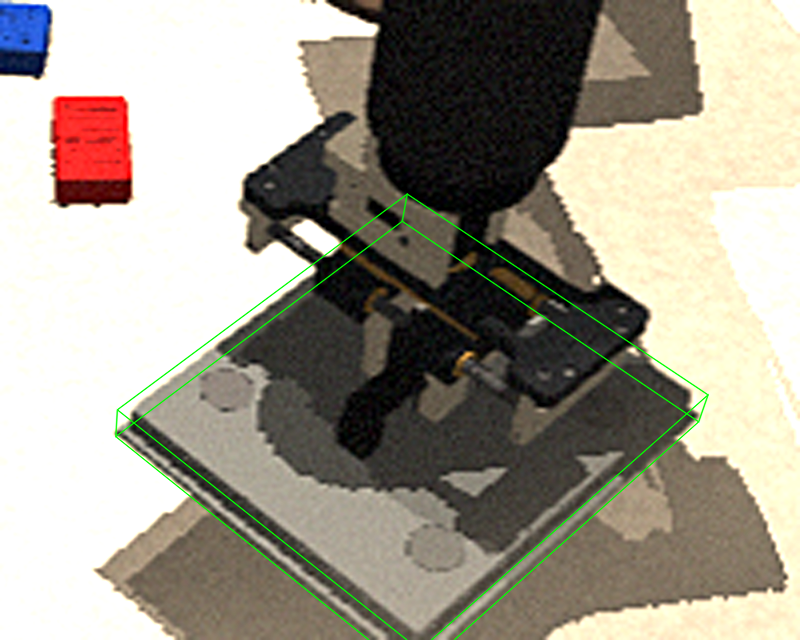

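Emit:
{"api": "servo_tool", "payload": {"rows": [[[-0.0016, -0.015, 0], [0, 0, -0.025], 1], [[-0.0016, -0.0232, 0], [0, 0, -0.025], 1], [[-0.0016, -0.0232, 0], [0, 0, -0.025], 1], [[-0.0016, -0.0232, 0], [0, 0, -0.025], 1], [[-0.0016, -0.0232, 0], [0, 0, -0.025], 1], [[-0.0016, -0.0232, 0], [0, 0, -0.025], 1], [[-0.0016, -0.0232, 0], [0, 0, -0.025], 1], [[-0.0016, -0.0232, 0], [0, 0, -0.025], 1], [[-0.0016, -0.0232, 0], [0, 0, -0.025], 1], [[-0.0016, -0.0232, 0], [0, 0, -0.025], 1], [[-0.0016, -0.0232, 0], [0, 0, -0.025], 1], [[-0.0016, -0.0232, 0], [0, 0, -0.025], 1], [[-0.0016, -0.0232, 0], [0, 0, -0.025], 1], [[-0.0016, -0.0232, 0], [0, 0, -0.025], 1], [[-0.0016, -0.0232, 0], [0, 0, -0.025], 1], [[-0.0016, -0.0232, 0], [0, 0, -0.025], 1]]}}

```text
clock: 33.53
tool_pos: [0.4902, -0.0733, 0.1507]
orientation: [-180.0, -0.1, 176.4]
force: [0.8, 1.2, -2.1]
opening: 0.0177
```

```bash
python3 go.py .4932 -.313 .15 177.9 11
```

```text
t 33.53 at [ 0.4902 -0.0733  0.1507] rpy [-1.7997e+02 -1.3000e-01  1.7644e+02] op 0.0177 F [ 0.8  1.2 -2.1]
total world d [ 0.003  -0.2397 -0.0007] row shift [-0.0014 -0.0218  0.0001] row turn [-0.    -0.002 -0.022] x 11
```

Emit:
{"api": "servo_tool", "payload": {"rows": [[[-0.0014, -0.0225, 0], [0, 0, -0.022], 1], [[-0.0014, -0.0225, 0], [0, 0, -0.022], 1], [[-0.0014, -0.0225, 0], [0, 0, -0.022], 1], [[-0.0014, -0.0225, 0], [0, 0, -0.022], 1], [[-0.0014, -0.0225, 0], [0, 0, -0.022], 1], [[-0.0014, -0.0225, 0], [0, 0, -0.022], 1], [[-0.0014, -0.0225, 0], [0, 0, -0.022], 1], [[-0.0014, -0.0225, 0], [0, 0, -0.022], 1], [[-0.0014, -0.0225, 0], [0, 0, -0.022], 1], [[-0.0014, -0.02, 0], [0, 0, -0.022], 1], [[-0.0014, -0.0135, 0], [0, 0, -0.022], 1], [[0, 0, 0], [0, 0, 0], 1], [[0, 0, 0], [0, 0, 0], 1], [[0, 0, 0], [0, 0, 0], 1]]}}

```text
clock: 34.7
tool_pos: [0.4938, -0.3079, 0.1508]
orientation: [180.0, -0.1, 177.9]
force: [0.9, -0.6, -2.5]
opening: 0.0181
```

```bash
python3 go.py .4932 -.313 .11 177.9 4
python3 - <<'E'
from ov import *
im=snap('scene','s17')
o=telemetry.get_obs();p=o['tool_pos'];z=p[2]-.0319
view(im,'scene',(150,90,310,225),5,[box(p[:2],o['orientation'][2]-180,.231,.202,z,z+.022),box((.4932,-.313),-2.1,.211,.182,0,.06)],'s17c')
E
```

```text
t 34.7 at [ 0.4938 -0.3079  0.1508] rpy [ 1.7996e+02 -1.1000e-01  1.7786e+02] op 0.0181 F [ 0.9 -0.6 -2.5]
total world d [-0.0006 -0.0051 -0.0408] row shift [ 0.0001 -0.0013  0.0102] row turn [ 0.002 -0.004 -0.002] x 4
```

View pics/s17c.png

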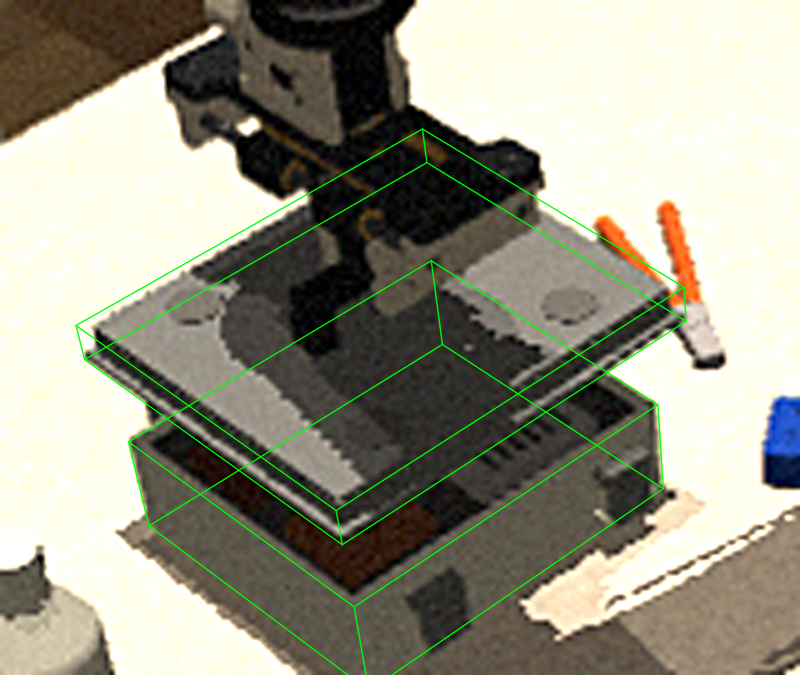

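Emit:
{"api": "servo_tool", "payload": {"rows": [[[0, -0.003, 0], [0, 0, 0], 1], [[0, -0.0022, 0.005], [0, 0, 0], 1], [[0, 0, 0.01], [0, 0, 0], 1], [[0, 0, 0.015], [0, 0, 0], 1], [[0, 0, 0.012], [0, 0, 0], 1], [[0, 0, 0.008], [0, 0, 0], 1], [[0, 0, 0], [0, 0, 0], 1], [[0, 0, 0], [0, 0, 0], 1]]}}

```text
clock: 35.42
tool_pos: [0.4942, -0.3133, 0.1013]
orientation: [180.0, -0.1, 177.9]
force: [0.8, -0.3, -3.6]
opening: 0.0178
```

```bash
python3 go.py .4932 -.313 .092 177.9 4
python3 - <<'E'
from ov import *
im=snap('scene','s18')
view(im,'scene',(150,110,310,230),5,[],'s18c')
E
```

```text
t 35.42 at [ 0.4942 -0.3133  0.1013] rpy [ 1.7999e+02 -7.0000e-02  1.7791e+02] op 0.0178 F [ 0.8 -0.3 -3.6]
total world d [-0.001   0.0003 -0.0093] row shift [0.0003 0.0001 0.0023] row turn [ 0.    -0.003  0.   ] x 4
```

View pics/s18c.png

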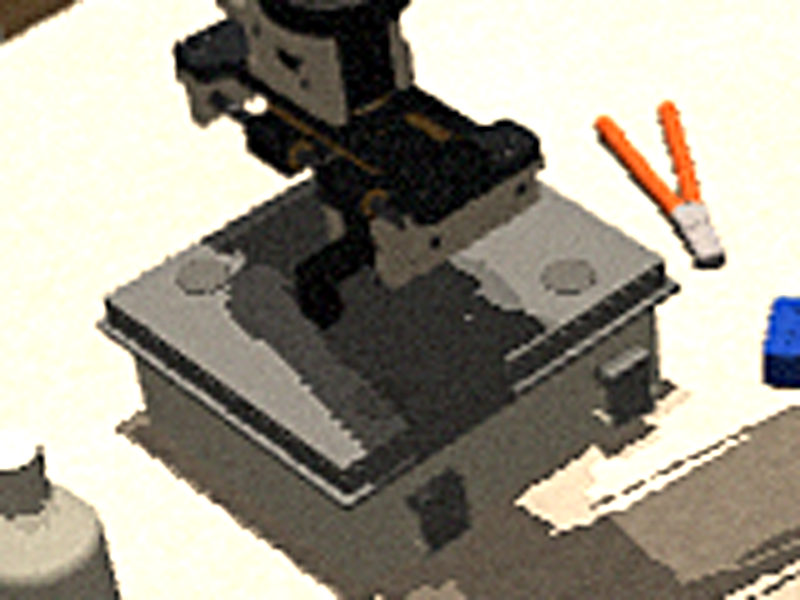

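Emit:
{"api": "servo_tool", "payload": {"rows": [[[0.0008, 0, 0.003], [0, 0, 0], 1], [[0, 0, 0.003], [0, 0, 0], 1], [[0, 0, 0.003], [0, 0, 0], 1], [[0, 0, 0], [0, 0, 0], 1], [[0, 0, 0], [0, 0, 0], 1]]}}

```text
clock: 35.88
tool_pos: [0.4935, -0.3134, 0.0927]
orientation: [180.0, -0.0, 177.9]
force: [-1.0, -0.3, -2.0]
opening: 0.0173
```

Emit:
{"api": "servo_tool", "payload": {"rows": [[[0, 0, 0.002], [0, 0, 0], 1], [[0, 0, 0.002], [0, 0, 0], 1], [[0, 0, 0], [0, 0, 0], 1], [[0, 0, 0], [0, 0, 0], 1]]}}

```text
clock: 36.22
tool_pos: [0.4936, -0.3133, 0.0887]
orientation: [180.0, -0.0, 177.9]
force: [-0.4, -0.3, -1.4]
opening: 0.0179
```

Emit:
{"api": "servo_tool", "payload": {"rows": [[[0, 0, 0.002], [0, 0, 0], 1], [[0, 0, 0.002], [0, 0, 0], 1], [[0, 0, 0], [0, 0, 0], 1], [[0, 0, 0], [0, 0, 0], 1]]}}

```text
clock: 36.55
tool_pos: [0.4938, -0.3135, 0.0849]
orientation: [-180.0, 0.0, 177.9]
force: [-0.0, -0.9, -0.8]
opening: 0.0175
```

Emit:
{"api": "servo_tool", "payload": {"rows": [[[0, 0, 0.0015], [0, 0, 0], 1], [[0, 0, 0.001], [0, 0, 0], 1], [[0, 0, 0], [0, 0, 0], 1], [[0, 0, 0], [0, 0, 0], 1]]}}

```text
clock: 36.88
tool_pos: [0.4945, -0.314, 0.0837]
orientation: [-179.9, 0.1, 177.9]
force: [-1.5, -0.5, 7.0]
opening: 0.0176
```

Emit:
{"api": "servo_tool", "payload": {"rows": [[[0, 0, -0.001], [0, 0, 0], 0.5], [[0, 0, 0], [0, 0, 0], 0.5], [[0, 0, 0], [0, 0, 0], 0.5], [[0, 0, 0], [0, 0, 0], 0.5], [[0, 0, 0], [0, 0, 0], 0.5], [[0, 0, -0.015], [0, 0, 0], 0.5], [[0, 0, -0.02], [0, 0, 0], 0.5], [[0, 0, -0.025], [0, 0, 0], 0.5], [[0, 0, -0.02], [0, 0, 0], 1], [[0, 0, 0], [0, 0, 0], 1], [[0, 0, 0], [0, 0, 0], 1]]}}

```text
clock: 37.8
tool_pos: [0.4944, -0.3135, 0.1645]
orientation: [-180.0, 0.1, 177.9]
force: [-0.5, -0.7, -1.0]
opening: 0.0291
```

```bash
python3 - <<'E'
from ov import *
im=snap('scene','s19')
c=(.4935,-.3135); 
view(im,'scene',(150,110,310,230),5,[box(c,-2.1,.231,.202,.052,.074)],'s19c')
R=Ro.from_euler('z',-2.1,degrees=True).as_matrix()[:2,:2]
for q in((-65,-70),(-65,70),(65,-70),(65,70)): print(q,(R@np.array(q)/1000+c).round(4))
E
python3 go.py .4935 -.3135 .15 177.9 4
```

```text
(-65, -70) [ 0.426  -0.3811]
(-65, 70) [ 0.4311 -0.2412]
(65, -70) [ 0.5559 -0.3858]
(65, 70) [ 0.561  -0.2459]
t 37.85 at [ 0.4936 -0.3132  0.1633] rpy [1.7998e+02 2.0000e-02 1.7788e+02] op 0.025 F [-0.8  0.3 -0.8]
total world d [-0.0001 -0.0003 -0.0133] row shift [ 0.     -0.0001  0.0033] row turn [ 0.001  0.001 -0.001] x 4
```

View pics/s19c.png

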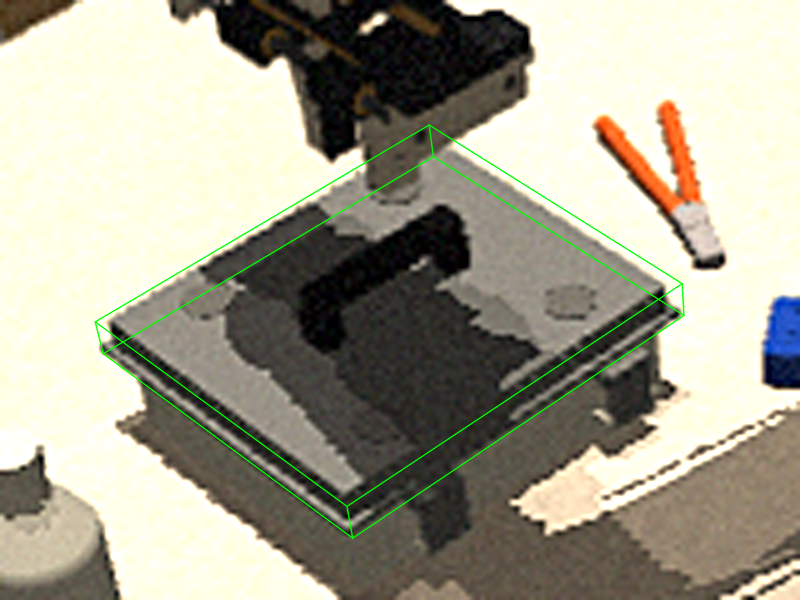

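```bash
python3 go.py .561 -.2459 .13 177.9 5
```

```text
t 37.85 at [ 0.4936 -0.3132  0.1633] rpy [1.7998e+02 2.0000e-02 1.7788e+02] op 0.025 F [-0.8  0.3 -0.8]
total world d [ 0.0674  0.0673 -0.0333] row shift [-0.013   0.0139  0.0067] row turn [ 0.001  0.001 -0.001] x 5
```

Emit:
{"api": "servo_tool", "payload": {"rows": [[[-0.013, 0.0139, 0], [0, 0, 0], 1], [[-0.013, 0.0139, 0], [0, 0, 0], 1], [[-0.013, 0.0139, 0.005], [0, 0, 0], 1], [[-0.013, 0.0139, 0.013], [0, 0, 0], 1], [[-0.013, 0.0139, 0.015], [0, 0, 0], 1], [[0, 0, 0.015], [0, 0, 0], 1], [[0, 0, 0.015], [0, 0, 0], 1], [[0, 0, 0.012], [0, 0, 0], 1], [[0, 0, 0.004], [0, 0, 0], 1], [[0, 0, 0], [0, 0, 0], 1], [[0, 0, 0], [0, 0, 0], 1]]}}

```text
clock: 38.77
tool_pos: [0.5609, -0.2464, 0.084]
orientation: [-180.0, -0.1, 177.9]
force: [-0.1, -0.4, 0.7]
opening: 0.0003
```

Emit:
{"api": "servo_tool", "payload": {"rows": [[[0, 0, 0.003], [0, 0, 0], 1], [[0, 0, 0.003], [0, 0, 0], 1], [[0, 0, 0.002], [0, 0, 0], 1], [[0, 0, 0.001], [0, 0, 0], 1], [[0, 0, 0.001], [0, 0, 0], 1], [[0, 0, 0.001], [0, 0, 0], 1], [[0, 0, 0.001], [0, 0, 0], 1], [[0, 0, 0.001], [0, 0, 0], 1], [[0, 0, 0], [0, 0, 0], 1]]}}

```text
clock: 39.52
tool_pos: [0.5618, -0.2469, 0.0726]
orientation: [-179.9, 0.1, 177.9]
force: [-2.1, -0.2, 7.2]
opening: 0.0003
```

Emit:
{"api": "servo_tool", "payload": {"rows": [[[0, 0, 0.001], [0, 0, 0], 1], [[0, 0, 0.001], [0, 0, 0], 1], [[0, 0, 0.001], [0, 0, 0], 1], [[0, 0, 0.001], [0, 0, 0], 1], [[0, 0, 0], [0, 0, 0], 1]]}}

```text
clock: 39.93
tool_pos: [0.5618, -0.2463, 0.0676]
orientation: [-180.0, 0.1, 177.9]
force: [0.9, -0.6, 4.0]
opening: 0.0003
```

Emit:
{"api": "servo_tool", "payload": {"rows": [[[0, 0, 0.001], [0, 0, 0], 1], [[0, 0, 0.001], [0, 0, 0], 1], [[0, 0, 0.001], [0, 0, 0], 1], [[0, 0, 0.001], [0, 0, 0], 1], [[0, 0, 0.001], [0, 0, 0], 1], [[0, 0, 0.001], [0, 0, 0], 1], [[0, 0, 0], [0, 0, 0], 1]]}}

```text
clock: 40.52
tool_pos: [0.5621, -0.2465, 0.0666]
orientation: [-179.9, 0.2, 178.0]
force: [-12.2, 8.2, 43.6]
opening: 0.0006
```

Emit:
{"api": "servo_tool", "payload": {"rows": [[[0, 0, -0.006], [0, 0, 0], 1], [[0, 0, -0.012], [0, 0, 0], 1], [[0, 0, -0.02], [0, 0, 0], 1], [[0, 0, -0.025], [0, 0, 0], 1], [[0, 0, -0.025], [0, 0, 0], 1], [[0, 0, 0], [0, 0, 0], 1]]}}

```text
clock: 41.02
tool_pos: [0.5632, -0.2468, 0.1539]
orientation: [-179.9, 0.3, 177.9]
force: [1.5, -0.3, -0.4]
opening: 0.0005
```

Run:
```python
from ov import *
im=snap('scene','s20')
view(im,'scene',(150,110,310,230),5,[box((.4935,-.3135),-2.1,.231,.202,.042,.064)],'s20c')
view(im,'scene',(150,110,310,230),5,[],'s20d')
```

```text
(no output)
```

View pics/s20c.png

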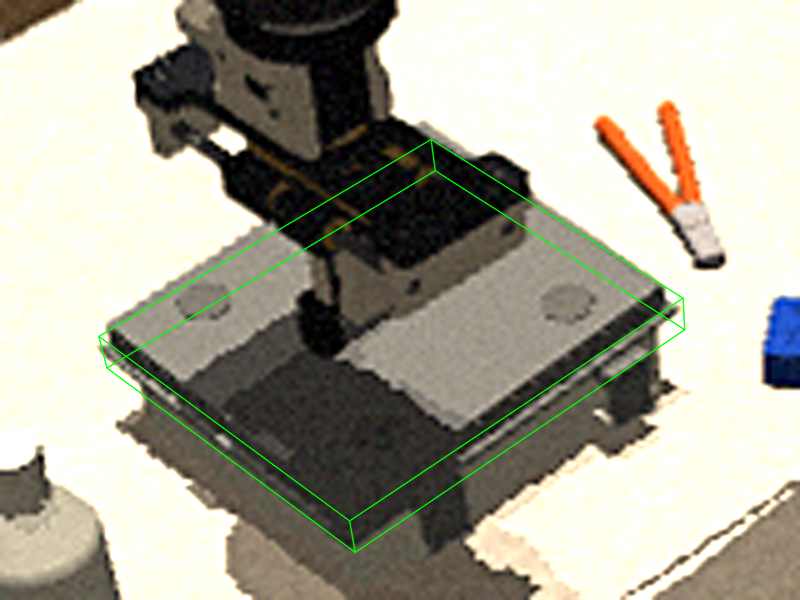

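View pics/s20d.png

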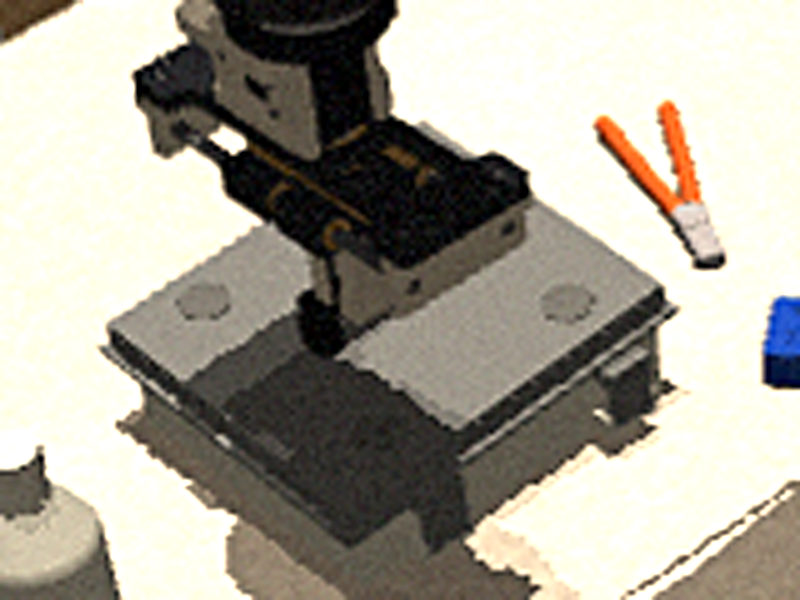

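```bash
python3 go.py .4311 -.2412 .13 177.9 7
```

```text
t 41.07 at [ 0.5622 -0.2464  0.1516] rpy [-179.98    0.21  177.9 ] op 0.0003 F [ 0.2  0.5 -0.5]
total world d [-0.1311  0.0052 -0.0216] row shift [0.0188 0.0001 0.003 ] row turn [-0.     0.005  0.   ] x 7
```

Emit:
{"api": "servo_tool", "payload": {"rows": [[[0.0188, 0, 0], [0, 0, 0], 1], [[0.0188, 0, 0], [0, 0, 0], 1], [[0.0188, 0, 0], [0, 0, 0], 1], [[0.0188, 0, 0.005], [0, 0, 0], 1], [[0.0188, 0, 0.01], [0, 0, 0], 1], [[0.0188, 0, 0.013], [0, 0, 0], 1], [[0.0188, 0, 0.013], [0, 0, 0], 1], [[0, 0, 0.013], [0, 0, 0], 1], [[0, 0, 0.01], [0, 0, 0], 1], [[0, 0, 0.003], [0, 0, 0], 1], [[0, 0, 0], [0, 0, 0], 1], [[0, 0, 0], [0, 0, 0], 1]]}}

```text
clock: 42.07
tool_pos: [0.4295, -0.2414, 0.082]
orientation: [180.0, -0.1, 177.9]
force: [0.2, -0.1, 0.5]
opening: 0.0002
```

Emit:
{"api": "servo_tool", "payload": {"rows": [[[0, 0, 0.003], [0, 0, 0], 1], [[0, 0, 0.002], [0, 0, 0], 1], [[0, 0, 0.002], [0, 0, 0], 1], [[0, 0, 0.001], [0, 0, 0], 1], [[0, 0, 0.001], [0, 0, 0], 1], [[0, 0, 0.001], [0, 0, 0], 1], [[0, 0, 0.001], [0, 0, 0], 1], [[0, 0, 0.001], [0, 0, 0], 1], [[0, 0, 0.001], [0, 0, 0], 1], [[0, 0, 0.001], [0, 0, 0], 1], [[0, 0, 0.001], [0, 0, 0], 1], [[0, 0, 0], [0, 0, 0], 1]]}}

```text
clock: 43.07
tool_pos: [0.4296, -0.2414, 0.067]
orientation: [180.0, -0.0, 177.9]
force: [0.8, -0.4, -0.3]
opening: 0.0006
```

Emit:
{"api": "servo_tool", "payload": {"rows": [[[0, 0, 0.001], [0, 0, 0], 1], [[0, 0, 0.001], [0, 0, 0], 1], [[0, 0, 0.001], [0, 0, 0], 1], [[0, 0, 0.001], [0, 0, 0], 1], [[0, 0, 0], [0, 0, 0], 1]]}}

```text
clock: 43.48
tool_pos: [0.4299, -0.2416, 0.0654]
orientation: [-180.0, 0.0, 178.0]
force: [-7.6, 6.0, 24.4]
opening: 0.0003
```

Emit:
{"api": "servo_tool", "payload": {"rows": [[[0, 0, 0.001], [0, 0, 0], 1], [[0, 0, 0], [0, 0, 0], 1], [[0, 0, -0.006], [0, 0, 0], 1], [[0, 0, -0.012], [0, 0, 0], 1], [[0, 0, -0.02], [0, 0, 0], 1], [[0, 0, -0.025], [0, 0, 0], 1], [[0, 0, -0.025], [0, 0, 0], 1], [[0, 0, 0], [0, 0, 0], 1]]}}

```text
clock: 44.15
tool_pos: [0.4324, -0.2423, 0.155]
orientation: [-179.9, 0.4, 178.0]
force: [0.8, 0.8, 0.1]
opening: 0.0004
```

```bash
python3 go.py .426 -.3811 .13 177.9 7
python3 - <<'E'
from ov import *
im=snap('scene','s21')
view(im,'scene',(150,110,310,230),5,[],'s21d')
E
```

```text
t 44.15 at [ 0.4324 -0.2423  0.155 ] rpy [-179.89    0.41  177.95] op 0.0004 F [0.8 0.8 0.1]
total world d [-0.0064 -0.1388 -0.025 ] row shift [ 0.0002 -0.0198  0.0036] row turn [-0.003  0.01   0.001] x 7
```

View pics/s21d.png

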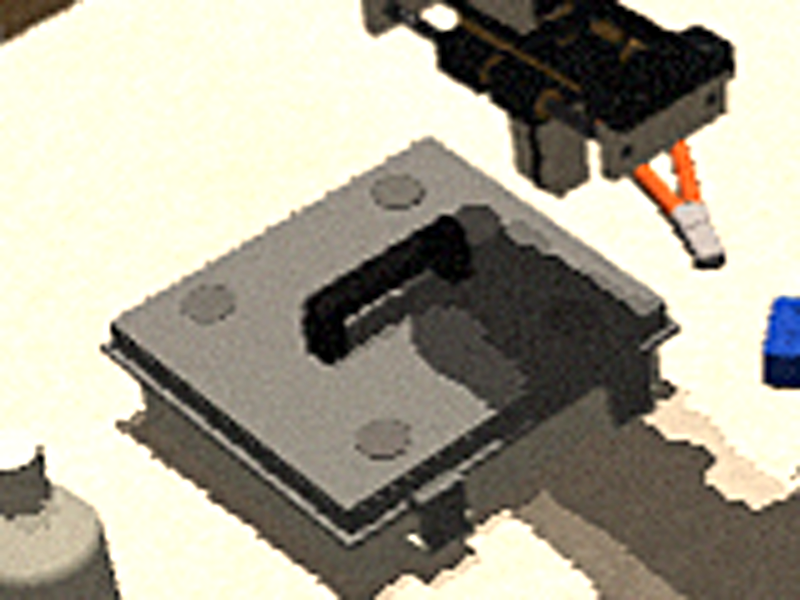

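Emit:
{"api": "servo_tool", "payload": {"rows": [[[0, -0.0198, 0], [0, 0, 0], 1], [[0, -0.0198, 0], [0, 0, 0], 1], [[0, -0.0198, 0], [0, 0, 0], 1], [[0, -0.0198, 0.005], [0, 0, 0], 1], [[0, -0.0198, 0.01], [0, 0, 0], 1], [[0, -0.0198, 0.013], [0, 0, 0], 1], [[0.001, -0.0198, 0.013], [0, 0, 0], 1], [[0.001, 0, 0.013], [0, 0, 0], 1], [[0, 0, 0.01], [0, 0, 0], 1], [[0, 0, 0.003], [0, 0, 0], 1], [[0, 0, 0], [0, 0, 0], 1], [[0, 0, 0], [0, 0, 0], 1]]}}

```text
clock: 45.2
tool_pos: [0.4228, -0.3795, 0.0835]
orientation: [-180.0, -0.0, 177.9]
force: [0.3, 0.1, -0.4]
opening: 0.0007
```

Emit:
{"api": "servo_tool", "payload": {"rows": [[[-0.002, 0, 0.003], [0, 0, 0], 1], [[-0.001, -0.0015, 0.003], [0, 0, 0], 1], [[0, 0, 0.002], [0, 0, 0], 1], [[0, 0, 0.001], [0, 0, 0], 1], [[0, 0, 0.001], [0, 0, 0], 1], [[0, 0, 0.001], [0, 0, 0], 1], [[0, 0, 0.001], [0, 0, 0], 1], [[0, 0, 0.001], [0, 0, 0], 1], [[0, 0, 0.001], [0, 0, 0], 1], [[0, 0, 0.001], [0, 0, 0], 1], [[0, 0, 0.001], [0, 0, 0], 1], [[0, 0, 0], [0, 0, 0], 1]]}}

```text
clock: 46.2
tool_pos: [0.4257, -0.3816, 0.0695]
orientation: [-179.9, 0.1, 177.9]
force: [-3.8, 7.5, 18.6]
opening: 0.0004
```

Emit:
{"api": "servo_tool", "payload": {"rows": [[[0, 0, 0.001], [0, 0, 0], 1], [[0, 0, 0.001], [0, 0, 0], 1], [[0, 0, 0.001], [0, 0, 0], 1], [[0, 0, 0], [0, 0, 0], 1]]}}

```text
clock: 46.53
tool_pos: [0.4258, -0.3818, 0.0644]
orientation: [-180.0, 0.0, 177.9]
force: [0.1, -0.5, 1.8]
opening: 0.0004
```

Snapped (force dropped to 1.8 N). Press on until it bears.

Emit:
{"api": "servo_tool", "payload": {"rows": [[[0, 0, 0.001], [0, 0, 0], 1], [[0, 0, 0.001], [0, 0, 0], 1], [[0, 0, 0.001], [0, 0, 0], 1], [[0, 0, 0], [0, 0, 0], 1]]}}

```text
clock: 46.87
tool_pos: [0.4258, -0.3818, 0.0641]
orientation: [-179.9, 0.0, 178.0]
force: [-6.2, 7.9, 28.1]
opening: 0.0002
```

Emit:
{"api": "servo_tool", "payload": {"rows": [[[0, 0, -0.006], [0, 0, 0], 1], [[0, 0, -0.012], [0, 0, 0], 1], [[0, 0, -0.02], [0, 0, 0], 1], [[0, 0, -0.025], [0, 0, 0], 1], [[0, 0, -0.025], [0, 0, 0], 1], [[0, 0, 0], [0, 0, 0], 1]]}}

```text
clock: 47.37
tool_pos: [0.4277, -0.3829, 0.154]
orientation: [-179.8, 0.3, 177.9]
force: [1.2, -0.5, 0.7]
opening: 0.0007
```

```bash
python3 go.py .556 -.385 .13 177.9 7
python3 - <<'E'
from ov import *
im=snap('scene','s22')
view(im,'scene',(150,110,310,230),5,[box((.4935,-.3135),-2.1,.231,.202,.042,.064)],'s22d')
E
```

```text
t 47.37 at [ 0.4277 -0.3829  0.154 ] rpy [-179.8     0.33  177.95] op 0.0007 F [ 1.2 -0.5  0.7]
total world d [ 0.1283 -0.0021 -0.024 ] row shift [-0.0183  0.0004  0.0035] row turn [-0.005  0.008  0.001] x 7
```

View pics/s22d.png

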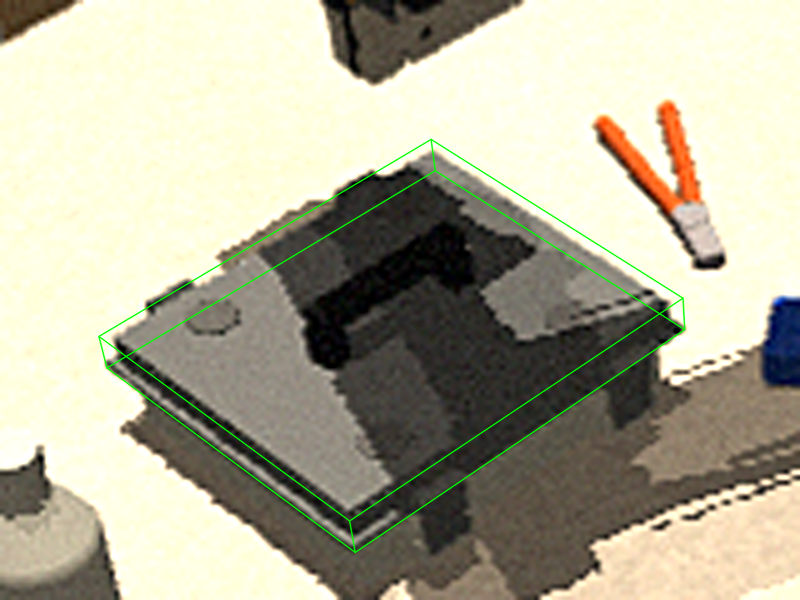

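Emit:
{"api": "servo_tool", "payload": {"rows": [[[-0.0183, 0, 0], [0, 0, 0], 1], [[-0.0183, 0, 0], [0, 0, 0], 1], [[-0.0183, 0, 0], [0, 0, 0], 1], [[-0.0183, 0, 0.005], [0, 0, 0], 1], [[-0.0183, 0, 0.01], [0, 0, 0], 1], [[-0.0183, 0, 0.013], [0, 0, 0], 1], [[-0.0183, 0, 0.013], [0, 0, 0], 1], [[0, 0, 0.013], [0, 0, 0], 1], [[0, 0, 0.012], [0, 0, 0], 1], [[0, 0, 0.008], [0, 0, 0], 1], [[0, 0, 0.003], [0, 0, 0], 1], [[0, 0, 0], [0, 0, 0], 1]]}}

```text
clock: 48.42
tool_pos: [0.5524, -0.386, 0.0712]
orientation: [180.0, -0.1, 177.9]
force: [0.1, -0.8, 0.1]
opening: 0.0005
```

Emit:
{"api": "servo_tool", "payload": {"rows": [[[-0.003, 0, 0.002], [0, 0, 0], 1], [[0, 0, 0.001], [0, 0, 0], 1], [[0, 0, 0.001], [0, 0, 0], 1], [[0, 0, 0.001], [0, 0, 0], 1], [[0, 0, 0.001], [0, 0, 0], 1], [[0, 0, 0.001], [0, 0, 0], 1], [[0, 0, 0.001], [0, 0, 0], 1], [[0, 0, 0], [0, 0, 0], 1]]}}

```text
clock: 49.08
tool_pos: [0.5566, -0.3863, 0.0645]
orientation: [-180.0, 0.0, 177.9]
force: [0.6, 0.2, 0.2]
opening: 0.0001
```

Emit:
{"api": "servo_tool", "payload": {"rows": [[[0, 0, 0.001], [0, 0, 0], 1], [[0, 0, 0.001], [0, 0, 0], 1], [[0, 0, 0.001], [0, 0, 0], 1], [[0, 0, 0.0005], [0, 0, 0], 1], [[0, 0, 0], [0, 0, 0], 1]]}}

```text
clock: 49.5
tool_pos: [0.5566, -0.3864, 0.0642]
orientation: [-179.9, 0.1, 178.0]
force: [-6.9, 7.5, 22.8]
opening: 0.0003
```

Bears at 64.2 mm. Re-press pads 3 and 1, where my earlier presses ended 1.5–2.5 mm high.

Emit:
{"api": "servo_tool", "payload": {"rows": [[[0, 0, -0.005], [0, 0, 0], 1], [[0, 0, -0.015], [0, 0, 0], 1], [[0, 0, -0.025], [0, 0, 0], 1], [[0, 0, -0.025], [0, 0, 0], 1], [[0, 0, -0.02], [0, 0, 0], 1], [[0, 0, 0], [0, 0, 0], 1], [[0, 0, 0], [0, 0, 0], 1]]}}

```text
clock: 50.08
tool_pos: [0.5573, -0.3865, 0.1523]
orientation: [-180.0, 0.2, 177.9]
force: [0.6, 0.3, -0.6]
opening: 0.0005
```

```bash
python3 go.py .561 -.2459 .155 177.9 7
```

```text
t 50.08 at [ 0.5573 -0.3865  0.1523] rpy [-1.7996e+02  1.6000e-01  1.7789e+02] op 0.0005 F [ 0.6  0.3 -0.6]
total world d [0.0037 0.1406 0.0027] row shift [ 0.0002  0.0201 -0.0004] row turn [-0.001  0.004 -0.   ] x 7
```

Emit:
{"api": "servo_tool", "payload": {"rows": [[[0, 0.0201, 0], [0, 0, 0], 1], [[0, 0.0201, 0], [0, 0, 0], 1], [[0, 0.0201, 0], [0, 0, 0], 1], [[0, 0.0201, 0], [0, 0, 0], 1], [[0, 0.0201, 0.01], [0, 0, 0], 1], [[0, 0.0201, 0.013], [0, 0, 0], 1], [[0, 0.0201, 0.013], [0, 0, 0], 1], [[0, 0, 0.013], [0, 0, 0], 1], [[0, 0, 0.012], [0, 0, 0], 1], [[0, 0, 0.012], [0, 0, 0], 1], [[0, 0, 0.005], [0, 0, 0], 1], [[0, 0, 0], [0, 0, 0], 1], [[0, 0, 0], [0, 0, 0], 1]]}}

```text
clock: 51.17
tool_pos: [0.5613, -0.2458, 0.0723]
orientation: [-180.0, -0.1, 177.9]
force: [0.2, 0.6, -0.4]
opening: 0.0005
```

Emit:
{"api": "servo_tool", "payload": {"rows": [[[0, 0, 0.002], [0, 0, 0], 1], [[0, 0, 0.002], [0, 0, 0], 1], [[0, 0, 0.002], [0, 0, 0], 1], [[0, 0, 0.001], [0, 0, 0], 1], [[0, 0, 0.001], [0, 0, 0], 1], [[0, 0, 0.001], [0, 0, 0], 1], [[0, 0, 0.001], [0, 0, 0], 1], [[0, 0, 0], [0, 0, 0], 1]]}}

```text
clock: 51.83
tool_pos: [0.5618, -0.2458, 0.0643]
orientation: [-180.0, 0.0, 177.9]
force: [-3.8, 2.1, 10.6]
opening: 0.0004
```

Emit:
{"api": "servo_tool", "payload": {"rows": [[[0, 0, 0.001], [0, 0, 0], 1], [[0, 0, 0.001], [0, 0, 0], 1], [[0, 0, 0], [0, 0, 0], 1], [[0, 0, -0.006], [0, 0, 0], 1], [[0, 0, -0.015], [0, 0, 0], 1], [[0, 0, -0.025], [0, 0, 0], 1], [[0, 0, -0.025], [0, 0, 0], 1], [[0.018, 0, -0.01], [0, 0, 0], 1], [[0.019, 0, 0], [0, 0, 0], 1], [[0.019, 0, 0], [0, 0, 0], 1], [[0.019, 0, 0], [0, 0, 0], 1], [[0.019, 0, 0], [0, 0, 0], 1], [[0.019, 0, 0.01], [0, 0, 0], 1], [[0.018, 0, 0.02], [0, 0, 0], 1], [[0, 0, 0.02], [0, 0, 0], 1], [[0, 0, 0.015], [0, 0, 0], 1], [[0, 0, 0.008], [0, 0, 0], 1], [[0, 0, 0], [0, 0, 0], 1], [[0, 0, 0], [0, 0, 0], 1]]}}

```text
clock: 53.42
tool_pos: [0.431, -0.241, 0.069]
orientation: [-180.0, -0.0, 177.9]
force: [0.4, -0.1, 0.2]
opening: 0.0006
```

Emit:
{"api": "servo_tool", "payload": {"rows": [[[0, 0, 0.002], [0, 0, 0], 1], [[0, 0, 0.002], [0, 0, 0], 1], [[0, 0, 0.001], [0, 0, 0], 1], [[0, 0, 0.001], [0, 0, 0], 1], [[0, 0, 0.001], [0, 0, 0], 1], [[0, 0, 0.001], [0, 0, 0], 1], [[0, 0, 0], [0, 0, 0], 1]]}}

```text
clock: 54.0
tool_pos: [0.4314, -0.241, 0.0641]
orientation: [-179.9, 0.1, 178.0]
force: [-10.2, 8.4, 35.6]
opening: 0.0005
```

All four pads now bear at about 64 mm. Retract clear and check.

Emit:
{"api": "servo_tool", "payload": {"rows": [[[0, 0, -0.006], [0, 0, 0], 1], [[0, 0, -0.015], [0, 0, 0], 1], [[0, 0, -0.03], [0, 0, 0], 1], [[0, 0, -0.04], [0, 0, 0], 1], [[0, 0, -0.04], [0, 0, 0], 1], [[0, 0.03, -0.02], [0, 0, 0], 1], [[0, 0.03, 0], [0, 0, 0], 1], [[0, 0.03, 0], [0, 0, 0], 1], [[0, 0.03, 0], [0, 0, 0], 1], [[0, 0.03, 0], [0, 0, 0], 1], [[0, 0.03, 0], [0, 0, 0], 1], [[0, 0.03, 0], [0, 0, 0], 1], [[0, 0.03, 0], [0, 0, 0], 1], [[0, 0.03, 0], [0, 0, 0], 1], [[0, 0.03, 0], [0, 0, 0], 1], [[0, 0.03, 0], [0, 0, 0], 1], [[0, 0.03, 0], [0, 0, 0], 1], [[0, 0.02, 0], [0, 0, 0], 1], [[0, 0, 0], [0, 0, 0], 1], [[0, 0, 0], [0, 0, 0], 1]]}}

```text
clock: 55.67
tool_pos: [0.4446, 0.1398, 0.2119]
orientation: [180.0, -0.0, 178.0]
force: [0.8, -1.1, -0.3]
opening: 0.0002
```

Run:
```python
from ov import *
im=snap('scene','s23'); T=snap('top','t23')
b=[box((.4935,-.3135),-2.1,.231,.202,.042,.064)]
view(im,'scene',(150,110,310,230),5,b,'s23d'); view(im,'scene',(150,110,310,230),5,[],'s23e')
```

```text
(no output)
```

View pics/s23d.png

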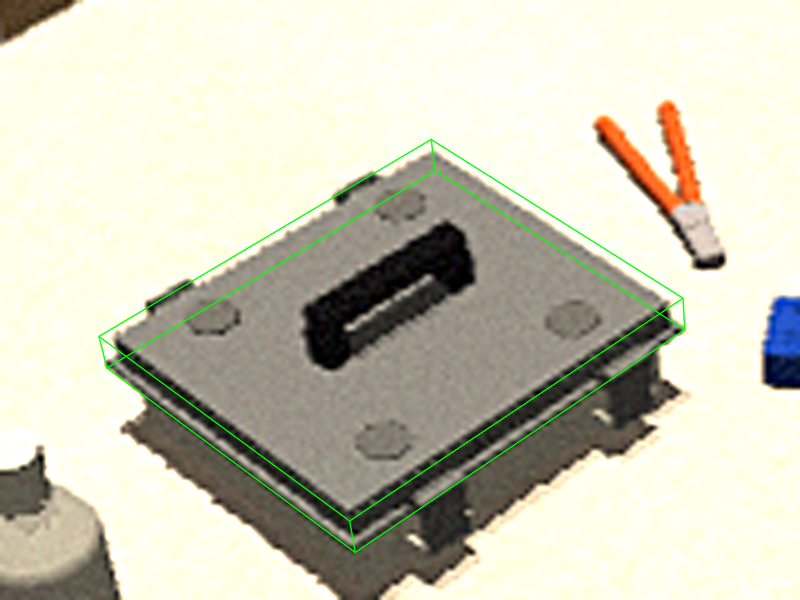

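View pics/s23e.png

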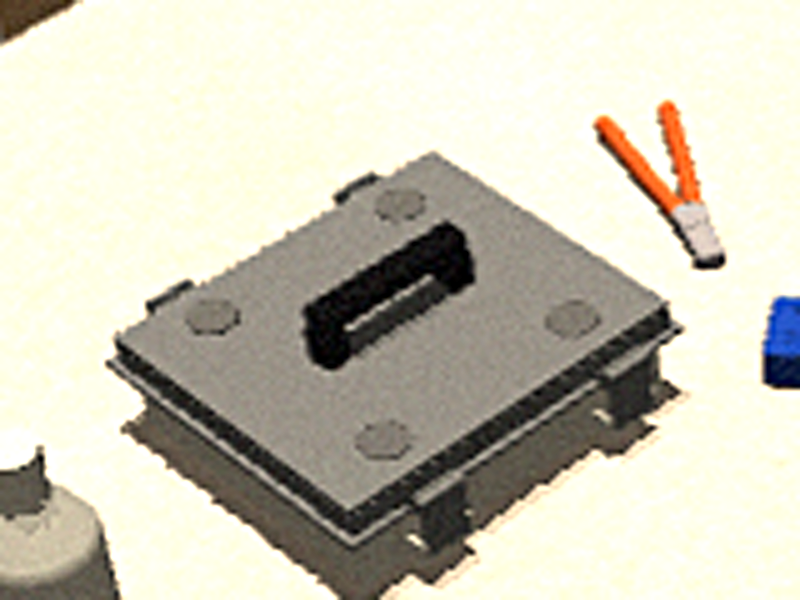

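View pics/t23.png

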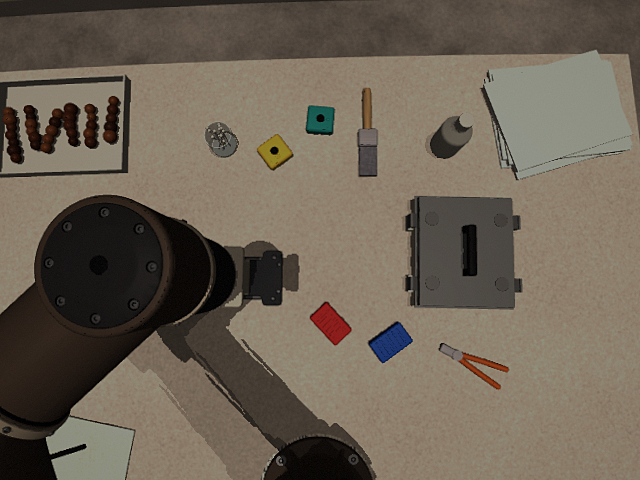

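View pics/s23.png

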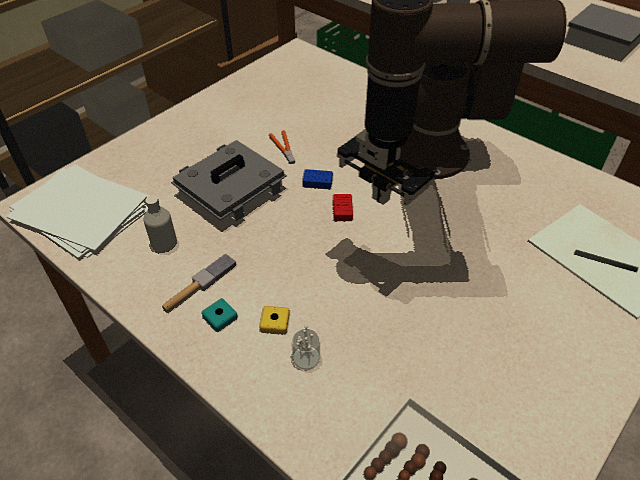

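The lid matches the 42 mm fully-home model at all four corners (scene crop corners near (108,363), (352,545) and (680,328)), with all four catches over its flange. No finds are left on the bench, and everything else is where it was.

```bash
python3 -c "
from plant import ctrl
print(ctrl.close_job())"
```

```text
the job is handed in; nothing more can be done
None
```

The job is done and handed in at about 56 s of the 210 s allowed. One spike, two roves and the cassette are each in their own foam pocket, and the lid is snapped home. Only three finds were on the bench, so the second spike pocket stays empty.

**Packing:** before closing, pictures from both cameras showed all four pieces lying flat in their pockets.

**Lid:** it came to rest on the catch noses at 52 mm as expected, and I then pressed each of the four pads.
- **First presses:** the ones on pads 3 and 1 ended 1.5–2.5 mm high because the lid was still tilted. The pad 3 press peaked near 44 N on the closed fingertips, above the suggested 10–20 N and past the 40 N mark set for the arm and gripper body, but well under the 120 N wrist limit.
- **After re-pressing:** all four pads bore at about 64 mm, the fully-home height. The last pictures show the lid level, with the catches over its flange.

**Left alone:** the bottle, swab jar, brush, cutters and the coloured look-alikes show no movement in the last pictures. I noticed no knocked piece or slackened grip during the run.

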